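# Sort two clamp screws by thread hand in a test nut

### The job

The two clamp screws in the rack are unmarked and may be right- or left-hand: take them one at a time and try each in the right-hand test nut on the sloping plate, pressing lightly and turning it clockwise, without forcing it. A screw that winds in - let it go in about 10 mm past the first thread - is right-hand: back it out and put it in the tray's right bay; one that is still refused after about 120 degrees is left-hand and goes in the left bay. Put the first one in its bay before you try the other, and leave the bearing, star knob, guide bush and vial alone.

Things in the scene. Friction and masses are not known exactly. Their poses are not given: they have to be found in the camera images.
- screw_a: Plain steel clamp screw, 65 mm long, 0.16 kg, upright in the rack, head up; thread right- or left-hand, not marked. Origin: middle of its tip; z along its axis to the head. From the tip: chamfered pilot 12 mm diameter, 0-10 mm; three-start thread 20 mm outside, 10-32 mm, lead 30 mm a turn (4.8 mm/rad), a start every 120 degrees; flange 28 mm diameter, 34-38.5 mm; then the hexagon.
- screw_b: Plain steel clamp screw, 65 mm long, 0.16 kg, upright in the rack, head up; thread right- or left-hand, not marked. Origin: middle of its tip; z along its axis to the head. From the tip: chamfered pilot 12 mm diameter, 0-10 mm; three-start thread 20 mm outside, 10-32 mm, lead 30 mm a turn (4.8 mm/rad), a start every 120 degrees; flange 28 mm diameter, 34-38.5 mm; then the hexagon.
- screw_a_head (a point): Middle of the screw's hexagon head, on its axis, 51 mm from the tip; axes as the screw's. Hexagon 24 mm across flats, from 38.5 to 63.5 mm above the tip; flats face its own +x, -x and every 60 degrees on. How the thread starts stand to the flats is not given.
- screw_b_head (a point): Middle of the screw's hexagon head, on its axis, 51 mm from the tip; axes as the screw's. Hexagon 24 mm across flats, from 38.5 to 63.5 mm above the tip; flats face its own +x, -x and every 60 degrees on. How the thread starts stand to the flats is not given.
- test_nut: Fixed right-hand test nut, steel hexagon 40 mm across flats, 20 mm high. Origin: centre of its upper face, about 82 mm above the table; z along its axis, outward, 30 degrees off vertical to the front. Bore 22 mm; thread ridges leave 15 mm free and start 2 mm down: a pilot enters freely until the threads meet, screw tip about 12 mm below the face.
- nut_mouth (a point): Same point and axes as the test nut. A right-hand screw turned clockwise (seen from its head) catches within 120 degrees, often at once, then winds in 4.8 mm/rad with 2 mm end play, its whole thread if wanted; anticlockwise brings it out. A left-hand screw stops within 4 mm of first contact however it is turned.
- test_fixture: Fixed steel and aluminium sine plate, 130 x 94 mm base, 12 mm thick, with a 104 x 88 mm plate sloping 30 degrees down to its front and the test nut in the middle of it; rear edge 90 mm high. Origin at the centre of its underside, x to the back, z up.
- rack: Fixed white plastic block, 64 x 150 x 32 mm, with two upright holes 23 mm wide and 24 mm deep, 40 mm either side of its centre along its y; a screw stands in each with its tip 8 mm above the table and head up. Origin at the centre of its underside.
- tray: Fixed open aluminium tray, 115 x 196 x 38 mm, walls and floor 4 mm, a wall across its middle parting a left and a right bay (as the robot sees it), bar handle 12 mm out on its front. Origin at the centre of its underside, x to the back, y to the left.
- drawer_box: Small parts cabinet, 240 x 165 mm and 200 mm high, standing square to the table's edge between the robot and the work; only an obstacle: keep a leaning gripper clear of it. Origin at the centre of its underside.
- left_bay (a point): Centre of the floor of the tray's left bay (107 x 92 mm inside, walls 34 mm high), for left-hand screws; axes as the tray's.
- right_bay (a point): Centre of the floor of the tray's right bay (107 x 92 mm inside, walls 34 mm high), for right-hand screws; axes as the tray's.
- bearing: Loose ball bearing, 40 mm diameter, 12 mm high, a bystander. Origin under its centre.
- star_knob: Loose black star knob, 34 mm diameter, 27 mm high, a bystander. Origin under its centre.
- guide_bush: Loose brass guide bush, 30 mm diameter, 27 mm high, a bystander. Origin under its centre.
- vial: Loose open glass vial, 30 mm diameter, 67 mm high, standing, a bystander. Origin under its centre.

How it is judged:
By the outcome, as a careful person would: the job done as asked, in the order asked, and still so for the second after the job is handed in, with the robot touching nothing.
It also fails if it takes over 72 s, if anything falls off the work surface, if the arm or the gripper's body presses on something with over 40 N, if the wrist force passes 120 N, or if a joint passes its speed limit or range.

### The arm

A 6-joint arm with a two-finger parallel gripper is mounted at the origin on a cart in front of the work surface, level with it; the furniture and walls round the work are solid. World frame = base frame: x ahead of the robot, y to its left, z up, the work surface at z = 0. Lengths are in m, angles in degrees, forces in N, time in s.
With the tool pointing down it reaches from about 0.25 to 0.725 m from the base axis. Payload 9.7 kg.
Tool frame: the origin (TCP) lies midway between the tips of the shut fingers; the grasp point (between the pads) lies 19 mm behind it; z points along the fingers, x is the direction in which the jaws open and shut, and the axes are right-handed (so a half turn about z gives the same grasp; the last joint's range is limited). The gripper opens to 85 mm and grips with 20 to 120 N. Pads are 22 mm wide; open, the fingers measure 114 mm over their backs; the gripper's body (76 mm by 85 mm) begins 54 mm behind the grasp point. The pads swing forward as they close: fully open they stand 13 mm farther back than shut.
Start: joints at [-70.187, 4.979, 10.078, 95.1, 0, 90], TCP at [0.186, -0.517, 0.231] pointing down, gripper open.
Joint ranges: [-179.16, 179.16], [-48.56, 103.87], [-65.8, 70.77], [-126.05, 130.52], [-82.76, 87.17], [-180, 180]. Speed limits (degrees/s): [127.2, 127.2, 147.25, 180, 180, 180].

### API

Orientations are given as [roll, pitch, yaw] about the fixed x, y, z axes, in that order (R = Rz(yaw) Ry(pitch) Rx(roll)).
In Python, from workcell import sensors, camera, get_calibration, bot, recognise, place_of gives the robot as it stands. The module is installed in compiled form; this text tells all that it offers.
- The arm moves only by the tool send_rows, never from a script. Its argument "plan" is a list of rows, each a list of 3 entries, a list of its own where there are three numbers: the shift along the tool's x, y, z normalised to -1 to 1, where 1 is 0.3 m, then the turn, a rotation vector about the tool's x, y, z normalised to -1 to 1, where 1 is pi rad, then the closure, from -1 (fully open) to 1 (shut). In form: [[[x, y, z], [rx, ry, rz], claw], ...]. A call has 1 to 10 rows; each row is the pose to reach, as a shift and turn from the pose commanded when the call began, along the tool's axes at that moment, turning the shorter way round; what a row does not reach only later rows make up. A row lasts 1/10 s, in which the tool goes at most 50 mm and 8.59 degrees, less where a joint would pass 70% of its speed; a pose out of reach is approached as far as the arm can. A call with a number of a shift or a turn outside -1 to 1 is refused whole. A call with a gripper value outside its range is refused whole. The fingers move at their own pace and stop on an object; "force" is the grip in N (left out, the last holds). Time passes only in rows, so rows that repeat a pose let the fingers close. It gives the time, the measured TCP pose, the force and the opening at its end, in the units of the state.
- sensors.get_obs(): the state, without advancing time (a new reading comes with each control period).
- camera(name): name is "scene" or "top" or "wrist"; returns the picture (420x560x3 uint8, blue, green, red); there is no depth.
- get_calibration(name): a dict with "fx", "fy", "cx", "cy" (pixels), "R" (3x3) and "t" (3): a world point X has camera coordinates R X + t. Camera axes: x right, y down, z forward; pixel columns grow to the right and rows downward; lengths in m; the calibration is good to about 2 mm. A picture is of the moment at which its call begins: read the wrist's pose just before it. get_calibration takes no time and is no camera call; for the wrist camera it gives the pose at the moment of the call.
- bot.job_done(): hands the job in, once; it reports no verdict.
Trained networks look in the newest picture that a camera, given by its name, has taken for a name from the list of things; names that differ only in an ending like _2 or _b are one class to them, and where a whole thing is asked for, a point or a joint stands for the part that bears it (a point fixed in the world has none). Each returns a list of dicts, best first, with "p" (0 to 1); they miss things now and then, are a little off and sometimes report something else, mostly with a low value. They report only what shows in the picture. A call takes as long as a camera call.
- recognise(label, camera): "point" ([column, row] in pixels, amid what is visible of it).
- place_of(label, camera): "point" ([column, row] in pixels: a listed point, or the origin of a listed thing).
The state is a dict: "time": time; "q": joint angles; "qd": joint speeds; "joint_efforts": joint torques, N m; "ee_pos": TCP position; "tcp_rot": TCP orientation; "wrist_force": force on the tool from outside, world axes, zero at the start; "torque": the same for the moment, N m; "opening": finger opening in m.
Only numpy, scipy, OpenCV 4.12 (cv2) and the standard library are available. Lean on these libraries where they do the work, as an engineer would, in place of code of your own. Each camera call takes 0.05 s, during which the arm holds its last target. There are 200 camera calls.

## Working session

There is one attempt and no reset: what is moved stays moved. The work goes in short steps, Python scripts to look and compute and a tool call to move; the robot and the scene stay as the last step left them, time stands still between calls to the robot, and variables do not carry over. Pictures are saved under pics/ and viewed, on a budget of 10 in all, crops included, one or two more only if the job needs it, and the job is handed in when it is done.

Besides the shell and the picture viewer there is one more tool, called after "Request:" as name([rows], argument=value, ...), one row to a line, values as JSON. send_rows: Moves the arm, as the interface text tells. Scaled input: -1 to 1 covers 0.3 m each way for a shift and pi rad each way for a turn. Its arguments: {"type":"object","properties":{"plan":{"type":"array"},"force":{"type":"number"}},"required":["plan"]}

```bash
mkdir -p pics; cat > h.py <<'E'
import numpy as np, cv2
from scipy.spatial.transform import Rotation as Ro
from workcell import sensors, camera, get_calibration, bot, recognise, place_of
def cal(n):
    c=get_calibration(n); K=np.array([[c['fx'],0,c['cx']],[0,c['fy'],c['cy']],[0,0,1]])
    return K,np.array(c['R']),np.array(c['t'])
def onplane(c,uv,z):
    K,R,t=c; d=R.T@np.linalg.solve(K,[uv[0],uv[1],1]); o=-R.T@t
    return o+d*(z-o[2])/d[2]
def proj(c,X):
    K,R,t=c; p=K@(R@np.array(X)+t); return p[:2]/p[2]
def tri(obs):
    A=np.zeros((3,3));b=np.zeros(3)
    for c,uv in obs:
        K,R,t=c; d=R.T@np.linalg.solve(K,[uv[0],uv[1],1]); d/=np.linalg.norm(d); P=np.eye(3)-np.outer(d,d); A+=P;b+=P@(-R.T@t)
    return np.linalg.solve(A,b)
E
python3 - <<'E'
from h import *
np.set_printoptions(precision=4,suppress=True)
print(sensors.get_obs())
Z={'screw_a_head':.059,'nut_mouth':.082,'test_fixture':0,'rack':0,'tray':0,'drawer_box':0,'left_bay':.004,'right_bay':.004,'bearing':0,'star_knob':0,'guide_bush':0,'vial':0}
for n in ('scene','top'):
    im=camera(n); cv2.imwrite(f'pics/{n}0.png',im); c=cal(n)
    print(n,'cam at',-c[1].T@c[2])
    for l,z in Z.items():
        for d in place_of(l,n)[:3]:
            if d['p']>.2: print(l,round(d['p'],2),np.round(d['point'],1),onplane(c,d['point'],z))
E
```

```text
{'time': 0.0, 'q': array([-70.1891,   5.0117,  10.0352,  95.0988,   0.0008,  89.9981]), 'qd': array([ 0.0214,  0.0779,  0.071 ,  0.0291, -0.0204, -0.0159]), 'joint_efforts': array([ -0.0019, -52.0389,  46.4807,   0.0161,  -0.0001,  -0.    ]), 'ee_pos': array([ 0.1863, -0.5172,  0.2306]), 'tcp_rot': array([-179.9992,    0.0753,  -70.1872]), 'wrist_force': array([-0.3222,  0.4613, -0.2294]), 'torque': array([ 0.0325, -0.0006, -0.0034]), 'opening': 0.08570301946411342}
scene cam at [0.8206 0.8954 1.0319]
screw_a_head 0.45 [274.  264.4] [0.63   0.1905 0.059 ]
nut_mouth 0.56 [243.1 155.5] [ 0.6207 -0.1758  0.082 ]
test_fixture 0.9 [240.6 176. ] [ 0.6299 -0.1827  0.    ]
test_fixture 0.57 [222.4 276.8] [0.7482 0.1516 0.    ]
rack 0.74 [269.8 267.1] [0.6305 0.153  0.    ]
rack 0.29 [216.2 231.7] [0.7364 0.007  0.    ]
tray 0.66 [327.9 325.8] [0.5457 0.344  0.    ]
left_bay 0.6 [352.3 334.4] [0.5016 0.3805 0.004 ]
right_bay 0.56 [310.9 323.4] [0.5816 0.3305 0.004 ]
bearing 0.46 [215.3 232.5] [0.7392 0.0091 0.    ]
star_knob 0.51 [205.8 153.8] [ 0.7102 -0.3041  0.    ]
guide_bush 0.46 [229.8 
[... 287 characters left out ...]
.39 [262.9 181.2] [0.616  0.1102 0.082 ]
test_fixture 0.7 [358.3 183. ] [ 0.637  -0.1856  0.    ]
test_fixture 0.54 [299.8 152. ] [ 0.734 -0.001  0.   ]
rack 0.8 [254.  179.7] [0.6403 0.1414 0.    ]
tray 0.67 [194.8 194.9] [0.5876 0.3236 0.    ]
tray 0.56 [187.6 208. ] [0.5458 0.3433 0.    ]
left_bay 0.64 [173.2 221.1] [0.5036 0.3837 0.004 ]
right_bay 0.86 [198.1 194. ] [0.5898 0.3127 0.004 ]
bearing 0.58 [295.9 147.5] [0.7487 0.0115 0.    ]
bearing 0.42 [263. 180.] [0.6399 0.1133 0.    ]
star_knob 0.66 [245.8 147.5] [0.7449 0.1709 0.    ]
star_knob 0.63 [391.6 164.3] [ 0.7002 -0.2922  0.    ]
guide_bush 0.39 [296.4 164.6] [0.6923 0.0092 0.    ]
vial 0.69 [246.9 147.4] [0.7454 0.1674 0.    ]
```

```bash
python3 - <<'E'
import cv2,numpy as np
a=cv2.imread('pics/top0.png')[110:290,130:430]; cv2.imwrite('pics/t1.png',cv2.resize(a,None,fx=2.6,fy=2.6,interpolation=cv2.INTER_CUBIC))
b=cv2.imread('pics/scene0.png')[100:400,130:430]; cv2.imwrite('pics/s1.png',cv2.resize(b,None,fx=2,fy=2,interpolation=cv2.INTER_CUBIC))
E
```

```text
(no output)
```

View pics/t1.png

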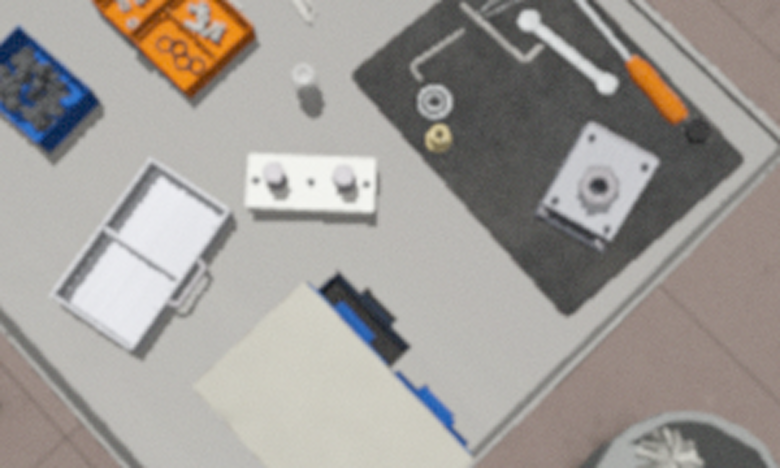

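View pics/s1.png

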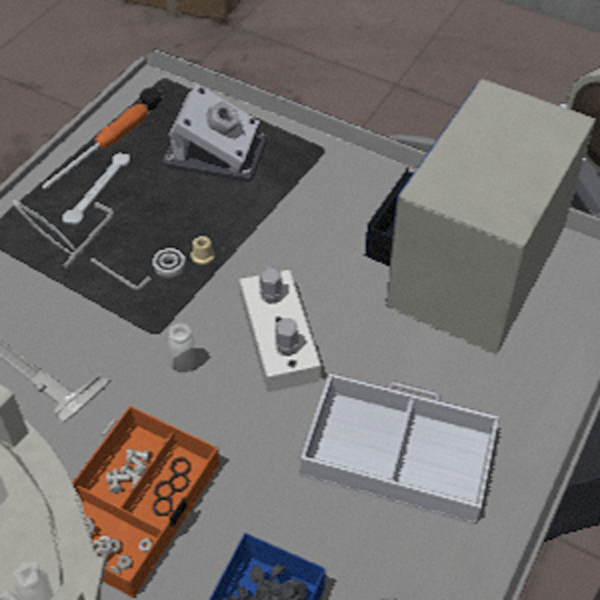

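The top view shows screws in the rack at about (275,180) and (345,180), the nut at (600,187), the tray at left with its handle facing the robot, and the cabinet at the bottom centre. The scene view agrees.

```bash
cat >> h.py <<'E'
def goto(p,R,p0=None,R0=None):
    o=sensors.get_obs()
    if R0 is None: R0=Ro.from_euler('xyz',o['tcp_rot'],degrees=True)
    if p0 is None: p0=o['ee_pos']
    s=R0.inv().apply(np.array(p)-p0)/.3; r=(R0.inv()*R).as_rotvec()/np.pi
    return np.round(s,4),np.round(r,4)
def pose():
    o=sensors.get_obs(); return o['ee_pos'],Ro.from_euler('xyz',o['tcp_rot'],degrees=True)
def tool(axis,yawx):
    # tool z=-axis, tool x near horizontal direction yawx (deg), orthogonalised
    z=-np.array(axis)/np.linalg.norm(axis); x=np.array([np.cos(np.radians(yawx)),np.sin(np.radians(yawx)),0]); x-=z*(x@z); x/=np.linalg.norm(x)
    return Ro.from_matrix(np.c_[x,np.cross(z,x),z])
E
python3 - <<'E'
from h import *
np.set_printoptions(precision=4,suppress=True)
c=cal('top'); f=lambda u,v,z:onplane(c,(130+u/2.6,110+v/2.6),z)
print('box top corner',f(305,285,.2),f(195,385,.2),f(470,465,.2))
print('fixt rear corners',f(592,125,.09),f(658,160,.09),'front base',f(537,212,.012),f(600,247,.012))
print('rack',f(248,153,.032),f(377,157,.032),f(377,213,.032),f(245,208,.032))
print('tray',f(152,162,.038),f(232,212,.038),f(132,350,.038),f(53,293,.038))
K,R,t=cal('wrist'); p,Rt=pose(); print('wristcam in tool',Rt.inv().apply(-R.T@t-p),'axes in tool (cols x,y,z)\n',Rt.inv().as_matrix()@R.T,K)
E
```

```text
box top corner [0.485  0.1427 0.2   ] [0.3851 0.2456 0.2   ] [ 0.3146 -0.0211  0.2   ]
fixt rear corners [ 0.6901 -0.1663  0.09  ] [ 0.6509 -0.2398  0.09  ] front base [ 0.6054 -0.1153  0.012 ] [ 0.5648 -0.1896  0.012 ]
rack [0.6645 0.2281 0.032 ] [0.6631 0.0761 0.032 ] [0.5956 0.0746 0.032 ] [0.5982 0.2286 0.032 ]
tray [0.6494 0.3388 0.038 ] [0.5918 0.2426 0.038 ] [0.4299 0.3477 0.038 ] [0.4928 0.4419 0.038 ]
wristcam in tool [-0.0001 -0.068  -0.1438] axes in tool (cols x,y,z)
 [[ 1.     -0.0006  0.0005]
 [ 0.0005  0.9637  0.267 ]
 [-0.0007 -0.267   0.9637]] [[306.696    0.     277.9408]
 [  0.     306.696  211.4563]
 [  0.       0.       1.    ]]
```

```bash
cat >> h.py <<'E'
def chain(wps,p0=None,R0=None):
    if p0 is None: p0,R0=pose()
    for p,R in wps:
        s,r=goto(p,R,p0,R0); print('shift',s.tolist(),'turn',r.tolist(),'rows>=',int(max(np.linalg.norm(s)*6,np.linalg.norm(r)*180/8.59)+1)); p0,R0=np.array(p),R
AX=np.array([-.5*np.cos(np.radians(-28.7)),-.5*np.sin(np.radians(-28.7)),.8660]); NUT=np.array([.619,-.176,.082])
E
python3 - <<'E'
from h import *
p,R=pose()
chain([((.38,-.38,.26),tool((0,0,1),-45)),(NUT+.11*AX,tool(AX,-20))])
E
```

```text
shift [-0.2122, -0.7624, -0.0958] turn [0.0, 0.0, -0.1399] rows>= 5
shift [-0.0935, -0.9927, 0.2758] turn [0.0092, 0.1679, -0.1428] rows>= 7
```

Request:
send_rows([
  [[-0.212, -0.762, -0.096], [0, 0, -0.14], -1],
  [[-0.212, -0.762, -0.096], [0, 0, -0.14], -1],
  [[-0.212, -0.762, -0.096], [0, 0, -0.14], -1],
  [[-0.212, -0.762, -0.096], [0, 0, -0.14], -1],
  [[-0.212, -0.762, -0.096], [0, 0, -0.14], -1],
  [[-0.212, -0.762, -0.096], [0, 0, -0.14], -1],
])

```text
time: 1.9
ee_pos: [0.3832, -0.3777, 0.2606]
tcp_rot: [-179.9, -0.1, -44.7]
wrist_force: [-0.9, -0.2, -0.4]
opening: 0.0854
```

Request:
send_rows([
  [[-0.093, -0.993, 0.276], [0.009, 0.168, -0.143], -1],
  [[-0.093, -0.993, 0.276], [0.009, 0.168, -0.143], -1],
  [[-0.093, -0.993, 0.276], [0.009, 0.168, -0.143], -1],
  [[-0.093, -0.993, 0.276], [0.009, 0.168, -0.143], -1],
  [[-0.093, -0.993, 0.276], [0.009, 0.168, -0.143], -1],
  [[-0.093, -0.993, 0.276], [0.009, 0.168, -0.143], -1],
  [[-0.093, -0.993, 0.276], [0.009, 0.168, -0.143], -1],
  [[-0.093, -0.993, 0.276], [0.009, 0.168, -0.143], -1],
  [[-0.093, -0.993, 0.276], [0.009, 0.168, -0.143], -1],
])

```text
time: 2.8
ee_pos: [0.5706, -0.1505, 0.1776]
tcp_rot: [174.2, -29.5, -17.1]
wrist_force: [0.1, -0.4, -0.2]
opening: 0.0857
```

```bash
python3 - <<'E'
from h import *
np.set_printoptions(precision=4,suppress=True)
o=sensors.get_obs(); print(o['time'],o['q'],o['ee_pos'],NUT+.11*AX)
c=cal('wrist'); im=camera('wrist'); cv2.imwrite('pics/w1.png',im)
for l in ('nut_mouth','test_nut'):
    for f in (place_of,recognise): print(l,[(round(d['p'],2),np.round(d['point'],1),onplane(c,d['point'],.082)) for d in f(l,'wrist')[:2]])
print(proj(c,NUT),proj(c,NUT+.05*AX))
chain([((.59,.02,.25),tool((0,0,1),0)),((.615,.155,.2),tool((0,0,1),0))])
E
```

```text
2.8 [-10.3956 -18.9323 -23.6227  56.5811  -9.0916  95.9214] [ 0.5706 -0.1505  0.1776] [ 0.5708 -0.1496  0.1773]
nut_mouth [(0.92, array([279.5, 200.7]), array([ 0.6234, -0.1716,  0.082 ]))]
nut_mouth [(0.96, array([284.7, 194.7]), array([ 0.6296, -0.1687,  0.082 ]))]
test_nut [(0.56, array([281.7, 203.8]), array([ 0.6245, -0.1753,  0.082 ]))]
test_nut [(0.68, array([281.3, 208.6]), array([ 0.6229, -0.1793,  0.082 ]))]
[276.584 207.323] [276.3167 225.6193]
shift [0.0259, -0.5341, -0.3173] turn [0.0559, -0.1581, -0.1017] rows>= 5
shift [0.0833, -0.45, 0.1667] turn [0.0, 0.0, 0.0] rows>= 3
```

View pics/w1.png

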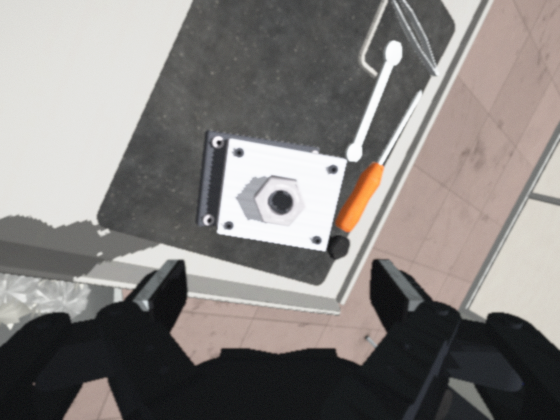

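The wrist view shows the nut squarely face-on, bore at about (282,201), and the plate with corners about (226,140), (347,157), (329,250), (217,232). So the lean angle is close to right; I'll fit yaw and centre by model.

```bash
python3 - <<'E'
from h import *
from scipy.optimize import least_squares
np.set_printoptions(precision=4,suppress=True)
c=cal('wrist'); im=cv2.imread('pics/w1.png'); g=cv2.cvtColor(im,cv2.COLOR_BGR2GRAY)
m=np.uint8(g>150)*255; m[:,:195]=0; m[:120]=0; m[260:]=0
cs=sorted(cv2.findContours(m,cv2.RETR_EXTERNAL,cv2.CHAIN_APPROX_NONE)[0],key=cv2.contourArea)
q=cv2.approxPolyDP(cv2.convexHull(cs[-1]),6,True)[:,0]; print(q)
d=np.uint8(g<90)*255; mm=np.zeros_like(d); cv2.circle(mm,(282,201),16,255,-1); M=cv2.moments(d&mm); b=(M['m10']/M['m00'],M['m01']/M['m00']); print('bore dark',b,M['m00']/255)
def model(P):
    x,y,yaw=P; Rm=(Ro.from_euler('z',yaw)*Ro.from_euler('y',-np.pi/6)).as_matrix(); o=np.array([x,y,.082])
    return np.array([proj(c,o+Rm@[sx*.052,sy*.044,-.02]) for sx,sy in((1,1),(1,-1),(-1,-1),(-1,1))]),proj(c,o),proj(c,o+Rm@[0,0,-.006]),Rm
for P in ((.619,-.176,np.radians(-28.7)),): print(model(P)[:3])
if len(q)==4:
    def res(P):
        C,n,e,_=model(P); r=[]
        for a in C: r+=list(a-q[np.argmin(np.linalg.norm(q-a,axis=1))])
        return r
    s=least_squares(res,[.621,-.174,np.radians(-28.7)],loss='soft_l1'); print(s.x,np.degrees(s.x[2]),s.fun); print(model(s.x)[:3])
E
```

```text
[[559 120]
 [483 259]
 [361 259]
 [429 120]]
bore dark (281.3605015673981, 201.58307210031347) 319.0
(array([[342.5283, 163.5766],
       [321.6555, 253.9238],
       [214.3649, 236.4077],
       [226.2813, 142.8613]]), array([276.2721, 206.7114]), array([276.2999, 204.9678]))
[ 1.04   -0.531   0.4058] 23.251282842216863 [ 50.2058 -24.7902  54.0936   0.0115  -0.5294  22.1054  -8.9731   0.5981]
(array([[533.2058, 234.2098],
       [537.0936, 259.0115],
       [482.4706, 281.1054],
       [474.0269, 259.5981]]), array([513.1294, 267.4573]), array([510.97  , 264.9652]))
```

Request:
send_rows([
  [[0.026, -0.534, -0.317], [0.056, -0.158, -0.102], -1],
  [[0.026, -0.534, -0.317], [0.056, -0.158, -0.102], -1],
  [[0.026, -0.534, -0.317], [0.056, -0.158, -0.102], -1],
  [[0.026, -0.534, -0.317], [0.056, -0.158, -0.102], -1],
  [[0.026, -0.534, -0.317], [0.056, -0.158, -0.102], -1],
  [[0.026, -0.534, -0.317], [0.056, -0.158, -0.102], -1],
])

```text
time: 3.65
ee_pos: [0.5914, 0.0212, 0.2482]
tcp_rot: [-180.0, 0.1, 0.2]
wrist_force: [-0.1, 0.3, 0.3]
opening: 0.0854
```

Request:
send_rows([
  [[0.083, -0.45, 0.167], [0, 0, 0], -0.4],
  [[0.083, -0.45, 0.167], [0, 0, 0], -0.4],
  [[0.083, -0.45, 0.167], [0, 0, 0], -0.4],
  [[0.083, -0.45, 0.167], [0, 0, 0], -0.4],
  [[0.083, -0.45, 0.167], [0, 0, 0], -0.4],
])

```text
time: 4.15
ee_pos: [0.614, 0.1559, 0.1992]
tcp_rot: [180.0, -0.0, 0.2]
wrist_force: [0.8, -0.4, 0.5]
opening: 0.0597
```

```bash
python3 - <<'E'
from h import *
np.set_printoptions(precision=4,suppress=True)
o=sensors.get_obs(); print(o['time'],o['q'],o['ee_pos'],o['tcp_rot'])
c=cal('wrist'); im=camera('wrist'); cv2.imwrite('pics/w2.png',im); np.savez('w2.npz',K=c[0],R=c[1],t=c[2])
for f,z in ((place_of,.059),(recognise,.06)): print([(round(d['p'],2),np.round(d['point'],1),onplane(c,d['point'],z)) for d in f('screw_a_head','wrist')[:3]])
u=[np.array(d['point']) for d in place_of('screw_a_head','wrist')[:2]]
a=im[60:280,100:480]; cv2.imwrite('pics/w2c.png',cv2.resize(a,None,fx=2.1,fy=2.1,interpolation=cv2.INTER_CUBIC))
E
```

```text
4.15 [ 14.2545  16.2417  19.4633  93.2151  -0.0195 104.0941] [0.614  0.1559 0.1992] [179.9826  -0.011    0.1604]
[(0.78, array([297.4, 158.5]), array([0.6322, 0.1953, 0.059 ]))]
[(0.62, array([296.6, 159.8]), array([0.6314, 0.1942, 0.06  ]))]
```

View pics/w2c.png

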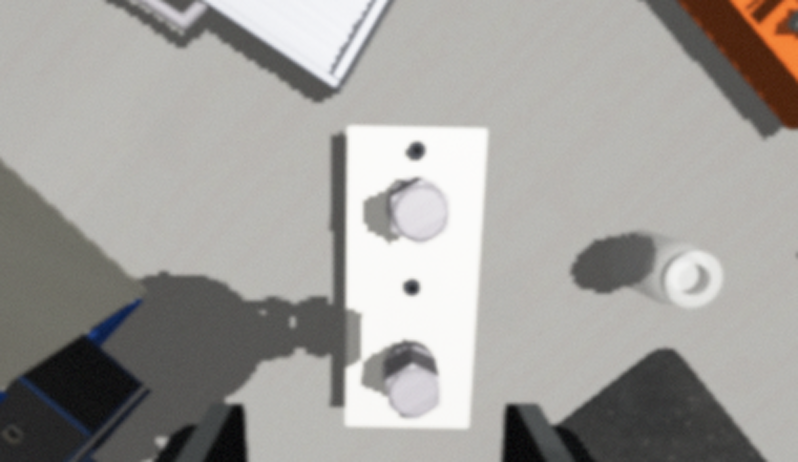

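The crop shows screw A's head at crop (418,212) and B's at (413,385), with a vial at right clear of the rack. I'll zoom on both heads to get the hexagon angles.

```bash
python3 - <<'E'
from h import *
from scipy.optimize import least_squares
np.set_printoptions(precision=4,suppress=True)
im=cv2.imread('pics/w2.png'); w=np.load('w2.npz'); c=(w['K'],w['R'],w['t'])
f=lambda a:np.uint8(np.clip((cv2.resize(a,(400,500),interpolation=cv2.INTER_CUBIC).astype(float)-60)*1.3,0,255))
A=im[135:185,280:320];B=im[215:265,275:315]
cv2.imwrite('pics/w2z.png',np.hstack([f(A),f(B)]))
# nut refit
p,R=pose(); K=c[0]; Rt=R.inv().as_matrix()@c[1].T; off=np.array([-.0001,-.068,-.1438])
R1=Ro.from_euler('xyz',[174.2,-29.5,-17.1],degrees=True); Rc=(R1.as_matrix()@Rt).T; cw=np.array([.5706,-.1505,.1776])+R1.apply(off); c1=(K,Rc,-Rc@cw)
q=np.array([[347,157],[329,250],[217,232],[229,139]]); bore=np.array([281.4,201.5])
def model(P):
    x,y,yaw,z=P; Rm=(Ro.from_euler('z',yaw)*Ro.from_euler('y',-np.pi/6)).as_matrix(); o=np.array([x,y,z])
    return np.array([proj(c1,o+Rm@[sx*.052,sy*.044,-.02]) for sx,sy in((1,1),(1,-1),(-1,-1),(-1,1))]),proj(c1,o+Rm@[0,0,-.004])
res=lambda P:np.r_[(model(P)[0]-q).ravel()*.5,(model(P)[1]-bore)*2,(P[3]-.082)*1000]
s=least_squares(res,[.621,-.174,-.5,.082]); print(s.x,np.degrees(s.x[2])); print(model(s.x)); print(res(s.x))
E
```

```text
[ 0.623  -0.1731 -0.4758  0.0824] -27.26028252779665
(array([[347.0241, 158.1308],
       [327.1466, 249.059 ],
       [219.7682, 233.2023],
       [230.1281, 139.3896]]), array([281.2298, 201.3618]))
[ 0.012   0.5654 -0.9267 -0.4705  1.3841  0.6012  0.5641  0.1948 -0.3403
 -0.2765  0.4204]
```

View pics/w2z.png

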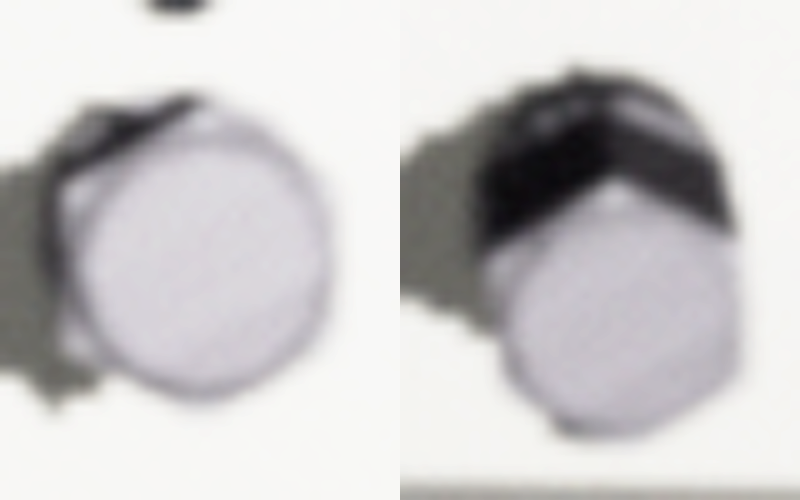

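```bash
python3 - <<'E'
from h import *
np.set_printoptions(precision=4,suppress=True)
w=np.load('w2.npz'); c=(w['K'],w['R'],w['t'])
A=onplane(c,(299.5,160),.0725);B=onplane(c,(296.2,246),.0725);print(A,B)
D=tool((0,0,1),0)
chain([((B[0],B[1],.12),D),((B[0],B[1],.047),D)])
E
```

```text
[0.6332 0.1953 0.0725] [0.6317 0.1147 0.0725]
shift [0.0561, 0.1333, 0.2687] turn [-0.0002, -0.0006, 0.0002] rows>= 2
shift [0.0, 0.0, 0.2433] turn [0.0, 0.0, 0.0] rows>= 2
```

Request:
send_rows([
  [[0.056, 0.133, 0.269], [0, 0, 0], -0.3],
  [[0.056, 0.133, 0.269], [0, 0, 0], -0.3],
  [[0.056, 0.133, 0.269], [0, 0, 0], -0.3],
  [[0.056, 0.133, 0.4], [0, 0, 0], -0.3],
  [[0.056, 0.133, 0.51], [0, 0, 0], -0.3],
  [[0.056, 0.133, 0.51], [0, 0, 0], -0.3],
  [[0.056, 0.133, 0.51], [0, 0, 0], -0.3],
], force=40)

```text
time: 5.05
ee_pos: [0.6318, 0.1163, 0.0484]
tcp_rot: [-180.0, -0.1, 0.1]
wrist_force: [-0.3, 0.0, 1.0]
opening: 0.0558
```

Request:
send_rows([
  [[0, 0, 0], [0, 0, 0], 1],
  [[0, 0, 0], [0, 0, 0], 1],
  [[0, 0, 0], [0, 0, 0], 1],
  [[0, 0, 0], [0, 0, 0], 1],
  [[0, 0, 0], [0, 0, 0], 1],
  [[0, 0, 0], [0, 0, 0], 1],
], force=40)

```text
time: 5.65
ee_pos: [0.6325, 0.1167, 0.0489]
tcp_rot: [-179.9, -0.2, 0.2]
wrist_force: [-1.6, -0.2, 7.6]
opening: 0.0229
```

```bash
python3 - <<'E'
from h import *
print(sensors.get_obs())
E
```

```text
{'time': 5.65, 'q': array([1.04488982e+01, 1.77741370e+01, 4.73432700e+00, 7.67795757e+01,
       1.87983256e-02, 1.00285874e+02]), 'qd': array([-0.02384001,  0.0491349 ,  0.04725567,  0.17621227,  0.03881833,
        0.09686076]), 'joint_efforts': array([-1.17012409e-01, -6.14741635e+01,  4.34927201e+01, -6.12118877e-01,
       -4.49674856e-02, -2.70086966e-03]), 'ee_pos': array([0.63247998, 0.11673493, 0.04886293]), 'tcp_rot': array([-1.79949253e+02, -1.74355069e-01,  1.62976451e-01]), 'wrist_force': array([-1.56868996, -0.24412433,  7.55727578]), 'torque': array([-0.0653926 ,  0.3585496 , -0.02674422]), 'opening': 0.022923217507690812}
```

Request:
send_rows([
  [[0, 0, -0.05], [0, 0, 0], 1],
  [[0, 0, -0.12], [0, 0, 0], 1],
  [[0, 0, -0.24], [0, 0, 0], 1],
  [[0, 0, -0.36], [0, 0, 0], 1],
  [[0, 0, -0.4], [0, 0, 0], 1],
  [[0, 0, -0.4], [0, 0, 0], 1],
  [[0, 0, -0.4], [0, 0, 0], 1],
])

```text
time: 6.35
ee_pos: [0.6313, 0.1164, 0.1653]
tcp_rot: [-180.0, 0.1, 0.2]
wrist_force: [-0.3, 0.2, -2.3]
opening: 0.0227
```

```bash
python3 - <<'E'
from h import *
np.set_printoptions(precision=4,suppress=True)
for i in range(3):
    o=sensors.get_obs(); c=cal('wrist'); im=camera('wrist'); print(o['time'],o['ee_pos'],o['tcp_rot'],o['wrist_force'],o['opening'])
cv2.imwrite('pics/w3.png',im); p,R=pose()
print([proj(c,p+R.apply([0,0,d])) for d in(0,.02,.0485)])
for l in('screw_a','screw_a_head'): print(l,[(round(d['p'],2),np.round(d['point'],1)) for d in place_of(l,'wrist')[:3]])
a=im[190:390,180:380]; cv2.imwrite('pics/w3c.png',cv2.resize(a,None,fx=3,fy=3,interpolation=cv2.INTER_CUBIC))
E
```

```text
6.35 [0.6313 0.1164 0.1653] [-179.9967    0.0732    0.1619] [-0.2708  0.1926 -2.3084] 0.022711214087963602
6.4 [0.6309 0.1163 0.1645] [179.9901   0.1513   0.161 ] [-0.4377 -0.7906 -0.7801] 0.02327464611732066
6.45 [0.6308 0.1163 0.1643] [179.9839   0.1849   0.1594] [-0.735   0.8089 -1.2544] 0.023327829746455177
[array([277.2918, 264.147 ]), array([277.3551, 249.0466]), array([277.4245, 232.4727])]
screw_a [(0.62, array([278.7, 114.7]))]
screw_a_head [(0.9, array([275.4, 109.6]))]
```

View pics/w3c.png

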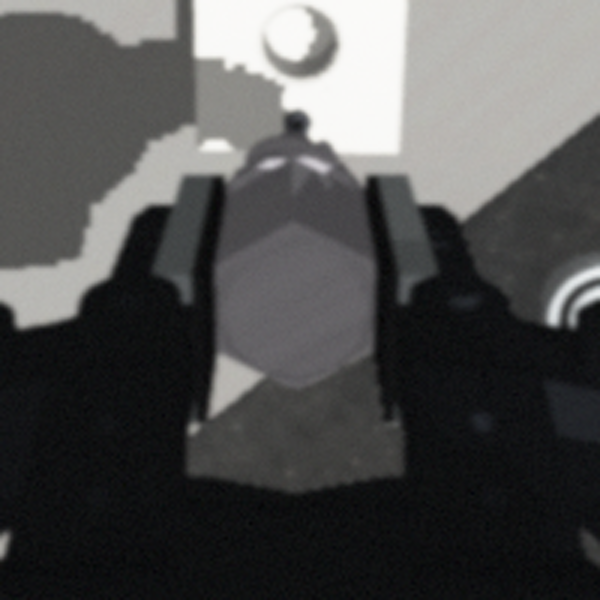

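```bash
python3 - <<'E'
from h import *
np.set_printoptions(precision=4,suppress=True)
c=cal('wrist'); p,R=pose(); print(p)
from scipy.optimize import fsolve
for h in (.0175,.0226,.0245):
    f=lambda v:proj(c,p+R.apply([v[0],v[1],-h]))-np.array([278.7,291.3]); v=fsolve(f,[0,0]); print(h,v,[proj(c,p+R.apply([v[0]+a,v[1]+b,-h])) for a,b in((-.012,0),(.012,0),(0,-.01386),(0,.01386))])
E
```

```text
[0.631  0.1163 0.1648]
0.0175 [0.0007 0.0054] [array([252.6665, 291.3144]), array([304.7326, 291.2856]), array([278.7073, 263.6988]), array([278.6931, 317.49  ])]
0.0226 [0.0007 0.0025] [array([251.5716, 291.315 ]), array([305.8274, 291.285 ]), array([278.7076, 262.5054]), array([278.6928, 318.5621])]
0.0245 [0.0007 0.0014] [array([251.1398, 291.3152]), array([306.2592, 291.2848]), array([278.7078, 262.034 ]), array([278.6927, 318.9843])]
```

The crop shows the screw held square by its flats, hex top centred at full-image (278.7,291), about 2 mm off the tool axis in +tool y.

```bash
cat >> h.py <<'E'
ya=np.radians(-28); AX=np.array([-.5*np.cos(ya),-.5*np.sin(ya),.8660]); NUT=np.array([.6225,-.174,.0822])
def atnut(d,yawx,ox=.0005,oy=.002,L=.041):
    R=tool(AX,yawx); return NUT+(d+L)*AX-R.apply([ox,oy,0]),R
E
python3 - <<'E'
from h import *
chain([((.60,-.02,.23),tool((0,0,1),108)),atnut(.012,196)])
E
```

```text
shift [-0.105, 0.454, -0.2169] turn [-0.0007, 0.0006, -0.5991] rows>= 13
shift [-0.4539, -0.1473, 0.3366] turn [0.0067, -0.1855, -0.4989] rows>= 12
```

Request:
send_rows([
  [[-0.105, 0.454, -0.217], [0, 0, -0.599], 1],
  [[-0.105, 0.454, -0.217], [0, 0, -0.599], 1],
  [[-0.105, 0.454, -0.217], [0, 0, -0.599], 1],
  [[-0.105, 0.454, -0.217], [0, 0, -0.599], 1],
  [[-0.105, 0.454, -0.217], [0, 0, -0.599], 1],
  [[-0.105, 0.454, -0.217], [0, 0, -0.599], 1],
  [[-0.105, 0.454, -0.217], [0, 0, -0.599], 1],
  [[-0.105, 0.454, -0.217], [0, 0, -0.599], 1],
  [[-0.105, 0.454, -0.217], [0, 0, -0.599], 1],
  [[-0.105, 0.454, -0.217], [0, 0, -0.599], 1],
])

```text
time: 7.6
ee_pos: [0.6002, -0.0199, 0.2307]
tcp_rot: [-179.9, -0.0, 86.3]
wrist_force: [0.8, 0.5, -2.3]
opening: 0.0235
```

```bash
python3 - <<'E'
from h import *
o=sensors.get_obs();print(o['q'],o['opening'])
chain([(NUT+.14*AX,tool(AX,150)),atnut(.012,196)])
E
```

```text
[-1.90775324e+00  1.21966732e+01  1.81159802e+01  9.59888239e+01
  1.16547104e-02  1.74856025e+00] 0.02350389316591076
shift [-0.4116, -0.1056, 0.091] turn [-0.0983, -0.1456, -0.3434] rows>= 9
shift [-0.0062, -0.003, 0.29] turn [-0.0, 0.0, -0.2801] rows>= 6
```

Request:
send_rows([
  [[-0.412, -0.106, 0.091], [-0.098, -0.146, -0.343], 1],
  [[-0.412, -0.106, 0.091], [-0.098, -0.146, -0.343], 1],
  [[-0.412, -0.106, 0.091], [-0.098, -0.146, -0.343], 1],
  [[-0.412, -0.106, 0.091], [-0.098, -0.146, -0.343], 1],
  [[-0.412, -0.106, 0.091], [-0.098, -0.146, -0.343], 1],
  [[-0.412, -0.106, 0.091], [-0.098, -0.146, -0.343], 1],
  [[-0.412, -0.106, 0.091], [-0.098, -0.146, -0.343], 1],
  [[-0.412, -0.106, 0.091], [-0.098, -0.146, -0.343], 1],
  [[-0.412, -0.106, 0.091], [-0.098, -0.146, -0.343], 1],
])

```text
time: 8.5
ee_pos: [0.5584, -0.1407, 0.2028]
tcp_rot: [178.8, 30.1, 149.1]
wrist_force: [0.8, 0.2, -1.8]
opening: 0.0231
```

Request:
send_rows([
  [[-0.006, -0.003, 0.29], [0, 0, -0.28], 1],
  [[-0.006, -0.003, 0.29], [0, 0, -0.28], 1],
  [[-0.006, -0.003, 0.29], [0, 0, -0.28], 1],
  [[-0.006, -0.003, 0.29], [0, 0, -0.28], 1],
  [[-0.006, -0.003, 0.29], [0, 0, -0.28], 1],
  [[-0.006, -0.003, 0.29], [0, 0, -0.28], 1],
  [[-0.006, -0.003, 0.29], [0, 0, -0.28], 1],
  [[-0.006, -0.003, 0.29], [0, 0, -0.28], 1],
])

```text
time: 9.3
ee_pos: [0.5992, -0.1633, 0.1293]
tcp_rot: [-156.8, 19.6, -156.6]
wrist_force: [-0.8, 0.4, -2.6]
opening: 0.0227
```

```bash
python3 - <<'E'
from h import *
np.set_printoptions(precision=4,suppress=True)
im=camera('wrist'); c=cal('wrist'); p,R=pose(); s=camera('scene'); cs=cal('scene'); o=sensors.get_obs(); print(o['time'],o['q'],p,atnut(.012,196)[0],o['wrist_force'])
print('axis err',R.apply([0,0,-1]),AX)
tip=p+R.apply([.0005,.002,.041])
print('nut px',proj(c,NUT),'tip px',proj(c,tip),'scene',proj(cs,NUT),proj(cs,tip))
a=cv2.resize(im[150:350,180:380],(500,500),interpolation=cv2.INTER_CUBIC)
u=proj(cs,NUT).astype(int); b=cv2.resize(s[u[1]-45:u[1]+15,u[0]-18:u[0]+18],(300,500),interpolation=cv2.INTER_CUBIC)
cv2.imwrite('pics/w4.png',np.hstack([a,b])); print(u)
E
```

```text
9.4 [ -11.3626  -14.1068  -25.2597   49.9305   -8.4936 -122.9797] [ 0.5992 -0.1634  0.1294] [ 0.6    -0.1632  0.129 ] [-0.6933 -0.0455 -1.4406]
axis err [-0.4395  0.239   0.8658] [-0.4415  0.2347  0.866 ]
nut px [278.7122 233.678 ] tip px [279.9973 239.8341] scene [242.6171 155.965 ] [244.8441 153.1908]
[242 155]
```

View pics/w4.png

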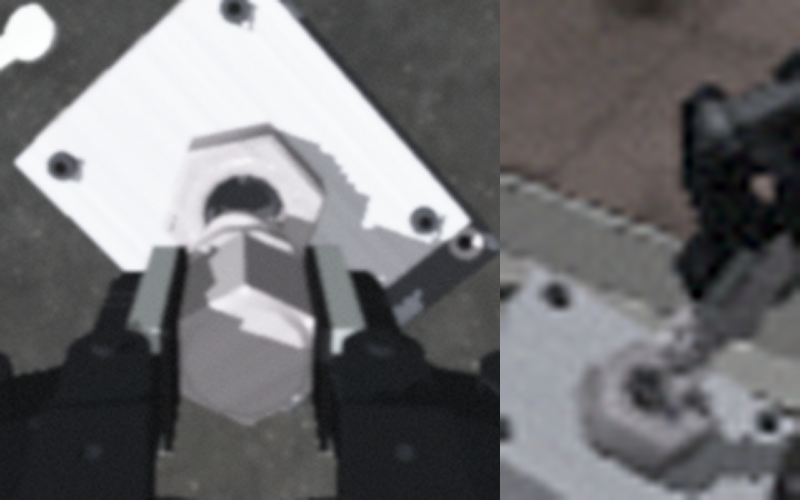

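Bore at about (244,210) in the left panel and the screw axis in line with it to within 1 mm; the scene crop agrees. Going in.

Request:
send_rows([
  [[-0.003, 0, 0.02], [0, 0, 0], 1],
  [[-0.003, 0, 0.04], [0, 0, 0], 1],
  [[-0.003, 0, 0.05], [0, 0, 0], 1],
  [[-0.003, 0, 0.06], [0, 0, 0], 1],
  [[-0.003, 0, 0.065], [0, 0, 0], 1],
  [[-0.003, 0, 0.07], [0, 0, 0], 1],
])

```text
time: 10.0
ee_pos: [0.6093, -0.1681, 0.1117]
tcp_rot: [-156.7, 19.5, -156.3]
wrist_force: [-0.8, -0.0, -2.3]
opening: 0.0228
```

Request:
send_rows([
  [[0, 0, 0.004], [0, 0, 0], 1],
  [[0, 0, 0.007], [0, 0, 0], 1],
])

```text
time: 10.2
ee_pos: [0.6102, -0.1686, 0.11]
tcp_rot: [-156.7, 19.5, -156.3]
wrist_force: [0.7, -0.6, -1.6]
opening: 0.023
```

```bash
cat >> h.py <<'E'
def st():
    o=sensors.get_obs(); p,R=pose(); print(round(o['time'],2),'q6',round(o['q'][5],1),'depth %.1f'%((NUT-p-0)@AX*1000+41),'F tool',np.round(R.inv().apply(o['wrist_force']),1),'M tool',np.round(R.inv().apply(o['torque']),2),'open',round(o['opening'],4),'axis err deg',np.round(np.degrees(np.cross(R.apply([0,0,-1]),AX)),2))
E
python3 -c "
from h import *
st()"
```

```text
10.2 q6 -123.5 depth 10.2 F tool [ 0.2 -0.1  1.8] M tool [-0.46  0.47 -0.  ] open 0.023 axis err deg [ 0.23 -0.02  0.12]
```

Request:
send_rows([
  [[0, 0, 0.003], [0, 0, 0], 1],
  [[0, 0, 0.006], [0, 0, 0], 1],
])

```text
time: 10.4
ee_pos: [0.611, -0.169, 0.1084]
tcp_rot: [-156.7, 19.5, -156.3]
wrist_force: [-0.8, 0.8, -1.6]
opening: 0.0233
```

Request:
send_rows([
  [[0, 0, 0.003], [0, 0, 0], 1],
  [[0, 0, 0.006], [0, 0, 0], 1],
])

```text
time: 10.6
ee_pos: [0.6115, -0.1693, 0.1066]
tcp_rot: [-156.7, 19.5, -156.3]
wrist_force: [-2.4, 1.8, -1.0]
opening: 0.0229
```

```bash
python3 -c "
from h import *
st()"
```

```text
10.6 q6 -123.6 depth 13.9 F tool [ 1.7  2.6 -0.7] M tool [-0.84  0.73 -0.01] open 0.0229 axis err deg [ 0.21 -0.06  0.12]
```

Request:
send_rows([
  [[0, 0, 0.003], [0, 0, 0], 1],
  [[0, 0, 0.003], [0, 0, 0], 1],
])

```text
time: 10.8
ee_pos: [0.612, -0.1695, 0.1056]
tcp_rot: [-156.7, 19.5, -156.3]
wrist_force: [-1.8, 1.1, -2.5]
opening: 0.0229
```

```bash
python3 -c "
from h import *
st()"
```

```text
10.8 q6 -123.6 depth 15.0 F tool [2.  2.4 1.1] M tool [-0.86  0.71 -0.02] open 0.0229 axis err deg [ 0.2  -0.07  0.12]
```

Request:
send_rows([
  [[0, 0, 0.003], [0, 0, 0], 1],
  [[0, 0, 0.005], [0, 0, 0], 1],
])

```text
time: 11.0
ee_pos: [0.6125, -0.1697, 0.1051]
tcp_rot: [-156.7, 19.5, -156.3]
wrist_force: [-11.4, 5.5, 7.6]
opening: 0.0231
```

```bash
python3 -c "
from h import *
st()"
```

```text
11.0 q6 -123.6 depth 15.8 F tool [  5.2   4.9 -12.9] M tool [-1.62  1.72  0.03] open 0.0231 axis err deg [ 0.2  -0.06  0.12]
```

Request:
send_rows([
  [[0.002, 0.001, 0], [0, 0, 0.045], 1],
  [[0.003, 0.001, 0], [0, 0, 0.09], 1],
  [[0.004, 0.001, 0], [0, 0, 0.13], 1],
  [[0.005, 0.001, 0], [0, 0, 0.167], 1],
  [[0.005, 0.001, 0], [0, 0, 0.167], 1],
])

```text
time: 11.5
ee_pos: [0.611, -0.1699, 0.1043]
tcp_rot: [-170.0, 28.4, 171.9]
wrist_force: [-9.2, 4.7, 4.6]
opening: 0.0231
```

```bash
python3 -c "
from h import *
st()"
```

```text
11.5 q6 -93.4 depth 15.8 F tool [ 6.4  1.8 -9.2] M tool [-0.41  1.96 -0.02] open 0.0231 axis err deg [ 0.18 -0.07  0.11]
```

Request:
send_rows([
  [[0.001, 0, 0], [0, 0, 0.045], 1],
  [[0.002, 0, 0.001], [0, 0, 0.09], 1],
  [[0.003, 0, 0.001], [0, 0, 0.13], 1],
  [[0.004, 0, 0.001], [0, 0, 0.167], 1],
  [[0.004, 0, 0.001], [0, 0, 0.167], 1],
])

```text
time: 12.0
ee_pos: [0.6104, -0.1695, 0.1047]
tcp_rot: [173.0, 29.3, 137.5]
wrist_force: [-16.6, 9.5, 13.9]
opening: 0.0232
```

```bash
python3 -c "
from h import *
st()"
```

```text
12.0 q6 -63.3 depth 15.1 F tool [  9.5  -1.6 -21.6] M tool [0.49 2.8  0.1 ] open 0.0232 axis err deg [0.17 0.01 0.09]
```

Request:
send_rows([
  [[0.002, 0, -0.002], [0, 0, 0.045], 1],
  [[0.003, 0, -0.002], [0, 0, 0.09], 1],
  [[0.004, 0, -0.002], [0, 0, 0.13], 1],
  [[0.005, 0, -0.002], [0, 0, 0.167], 1],
  [[0.005, 0, -0.002], [0, 0, 0.167], 1],
])

```text
time: 12.5
ee_pos: [0.6096, -0.1685, 0.1044]
tcp_rot: [158.6, 21.8, 105.1]
wrist_force: [-10.7, 6.1, 8.9]
opening: 0.0235
```

```bash
python3 -c "
from h import *
st()"
```

```text
12.5 q6 -33.2 depth 14.7 F tool [  4.7  -4.  -13.9] M tool [1.25 1.58 0.08] open 0.0235 axis err deg [0.18 0.05 0.08]
```

Request:
send_rows([
  [[0.001, 0, 0], [0, 0, 0.045], 1],
  [[0.002, -0.001, 0], [0, 0, 0.09], 1],
  [[0.003, -0.001, 0], [0, 0, 0.13], 1],
  [[0.004, -0.001, 0], [0, 0, 0.167], 1],
  [[0.004, -0.001, 0], [0, 0, 0.167], 1],
])

```text
time: 13.0
ee_pos: [0.6093, -0.1675, 0.1031]
tcp_rot: [151.1, 8.7, 77.1]
wrist_force: [-1.2, 5.1, -0.3]
opening: 0.0235
```

```bash
python3 -c "
from h import *
st()"
```

```text
13.0 q6 -3.2 depth 15.6 F tool [ 4.7 -1.8 -1.5] M tool [0.7  1.33 0.02] open 0.0235 axis err deg [0.16 0.05 0.07]
```

Request:
send_rows([
  [[0.002, 0, 0.002], [0, 0, 0.045], 1],
  [[0.003, 0, 0.005], [0, 0, 0.09], 1],
  [[0.004, 0, 0.007], [0, 0, 0.13], 1],
  [[0.005, 0, 0.009], [0, 0, 0.167], 1],
  [[0.005, 0, 0.009], [0, 0, 0.167], 1],
])

```text
time: 13.5
ee_pos: [0.6113, -0.1669, 0.1024]
tcp_rot: [150.3, -6.2, 51.0]
wrist_force: [-10.1, 7.4, 11.4]
opening: 0.0231
```

```bash
python3 -c "
from h import *
st()"
```

```text
13.5 q6 26.9 depth 16.9 F tool [  0.7  -5.2 -16.1] M tool [ 1.61  0.23 -0.05] open 0.0231 axis err deg [0.21 0.16 0.07]
```

Request:
send_rows([
  [[0.001, -0.001, 0], [0, 0, 0.045], 1],
  [[0.002, -0.001, 0], [0, 0, 0.09], 1],
  [[0.003, -0.001, 0], [0, 0, 0.13], 1],
  [[0.004, -0.001, 0], [0, 0, 0.167], 1],
  [[0.004, -0.001, 0], [0, 0, 0.167], 1],
])

```text
time: 14.0
ee_pos: [0.6119, -0.1666, 0.1035]
tcp_rot: [156.6, -19.9, 23.4]
wrist_force: [-15.8, 7.0, 17.8]
opening: 0.0232
```

```bash
python3 -c "
from h import *
st()"
```

```text
14.0 q6 57.1 depth 16.1 F tool [ -5.   -3.4 -24.1] M tool [ 1.03 -1.44  0.13] open 0.0232 axis err deg [0.32 0.2  0.11]
```

Refused after 180°: the axial force rises, slips and rises again every 120°, and depth never goes more than 2 mm past first contact. Screw B is therefore left-hand. Withdrawing to the left bay.

```bash
cat >> h.py <<'E'
LB=np.array([.502,.376,.004]); RB=np.array([.583,.319,.004])
def lay(tip,lean,yawx,dirn=180,L=.039):
    a=np.radians(lean);b=np.radians(dirn); ax=np.array([np.sin(a)*np.cos(b),np.sin(a)*np.sin(b),np.cos(a)]); return np.array(tip)+L*ax,tool(ax,yawx)
E
python3 - <<'E'
from h import *
p,R=pose()
q,R2=lay(LB+[.03,0,.006],35,90)
chain([(p+.08*AX,R),((.60,.12,.25),tool((0,0,1),60)),((q+[0,0,.09]),R2),(q,R2)])
E
```

```text
shift [0.0003, 0.0018, -0.2667] turn [0.0, 0.0, 0.0] rows>= 2
shift [0.4881, -0.685, -0.402] turn [0.1596, -0.0643, -0.2211] rows>= 6
shift [0.5884, -0.6875, 0.3935] turn [-0.1899, 0.0509, -0.1614] rows>= 6
shift [0.0, -0.1721, 0.2457] turn [0.0, 0.0, 0.0] rows>= 2
```

Request:
send_rows([
  [[0, 0, -0.01], [0, 0, 0], 1],
  [[0, 0.001, -0.06], [0, 0, 0], 1],
  [[0, 0.002, -0.15], [0, 0, 0], 1],
  [[0, 0.002, -0.267], [0, 0, 0], 1],
  [[0, 0.002, -0.267], [0, 0, 0], 1],
])

```text
time: 14.5
ee_pos: [0.5767, -0.1478, 0.1752]
tcp_rot: [156.4, -20.0, 23.6]
wrist_force: [0.8, -0.5, -1.9]
opening: 0.0231
```

Request:
send_rows([
  [[0.488, -0.685, -0.402], [0.16, -0.064, -0.221], 1],
  [[0.488, -0.685, -0.402], [0.16, -0.064, -0.221], 1],
  [[0.488, -0.685, -0.402], [0.16, -0.064, -0.221], 1],
  [[0.488, -0.685, -0.402], [0.16, -0.064, -0.221], 1],
  [[0.488, -0.685, -0.402], [0.16, -0.064, -0.221], 1],
  [[0.488, -0.685, -0.402], [0.16, -0.064, -0.221], 1],
  [[0.488, -0.685, -0.402], [0.16, -0.064, -0.221], 1],
  [[0.488, -0.685, -0.402], [0.16, -0.064, -0.221], 1],
])

```text
time: 15.3
ee_pos: [0.6002, 0.1202, 0.2448]
tcp_rot: [-179.7, 0.1, 60.1]
wrist_force: [0.1, -0.9, -1.2]
opening: 0.0228
```

Request:
send_rows([
  [[0.588, -0.688, 0.394], [-0.19, 0.051, -0.161], 1],
  [[0.588, -0.688, 0.394], [-0.19, 0.051, -0.161], 1],
  [[0.588, -0.688, 0.394], [-0.19, 0.051, -0.161], 1],
  [[0.588, -0.688, 0.394], [-0.19, 0.051, -0.161], 1],
  [[0.588, -0.688, 0.394], [-0.19, 0.051, -0.161], 1],
  [[0.588, -0.688, 0.394], [-0.19, 0.051, -0.161], 1],
  [[0.588, -0.688, 0.394], [-0.19, 0.051, -0.161], 1],
  [[0.588, -0.688, 0.394], [-0.19, 0.051, -0.161], 1],
])

```text
time: 16.1
ee_pos: [0.5068, 0.3754, 0.1293]
tcp_rot: [145.2, -0.2, 90.0]
wrist_force: [0.4, 0.6, -0.8]
opening: 0.0227
```

```bash
python3 - <<'E'
from h import *
np.set_printoptions(precision=4,suppress=True)
im=camera('wrist');c=cal('wrist'); o=sensors.get_obs(); print(o['time'],o['q'],o['ee_pos'],o['tcp_rot'],o['opening'])
q,R2=lay(LB+[.03,0,.006],35,90); print(proj(c,LB),proj(c,LB+[.03,0,0]))
chain([(q+[0,0,.02],R2),(q,R2)]); cv2.imwrite('pics/w5.png',im)
E
```

```text
16.15 [ 47.3216  -9.1193 -21.9435  51.7976 -24.7056  41.809 ] [0.5079 0.3751 0.1305] [145.1656  -0.2436  89.9431] 0.022873204695540796
[278.2707 111.959 ] [278.2957 143.9663]
shift [0.0019, -0.1259, 0.1909] turn [-0.0009, -0.0009, -0.001] rows>= 2
shift [0.0, -0.0382, 0.0546] turn [0.0, 0.0, 0.0] rows>= 1
```

View pics/w5.png

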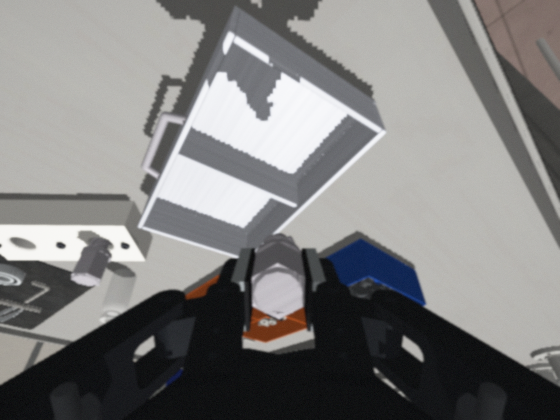

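The wrist view shows the left bay's floor centred near (272,118), matching the predicted (278,112), with the divider clear below the target point (278,144). Lowering.

Request:
send_rows([
  [[0.001, -0.07, 0.1], [0, 0, 0], 1],
  [[0.001, -0.126, 0.19], [0, 0, 0], 1],
  [[0.001, -0.15, 0.22], [0, 0, 0], 1],
  [[0.001, -0.158, 0.235], [0, 0, 0], 1],
  [[0.001, -0.158, 0.235], [0, 0, 0], 1],
])

```text
time: 16.65
ee_pos: [0.5101, 0.3763, 0.046]
tcp_rot: [145.2, -0.2, 89.9]
wrist_force: [-0.3, 0.0, -2.3]
opening: 0.0227
```

```bash
python3 - <<'E'
from h import *
o=sensors.get_obs(); print(o['ee_pos'],lay(LB+[.03,0,.006],35,90)[0],o['wrist_force'])
E
```

```text
[0.51014057 0.37627768 0.04598458] [0.50963052 0.376      0.04194693] [-0.25752898  0.00711559 -2.2609227 ]
```

Request:
send_rows([
  [[0, -0.005, 0.007], [0, 0, 0], 1],
  [[0, -0.005, 0.007], [0, 0, 0], 1],
  [[0, -0.005, 0.007], [0, 0, 0], 0.1],
  [[0, -0.005, 0.007], [0, 0, 0], 0.1],
  [[0, -0.005, 0.007], [0, 0, 0], 0.1],
  [[0, -0.005, 0.007], [0, 0, 0], 0.1],
  [[0, 0.02, -0.02], [0, 0, 0], 0.1],
  [[0, 0.04, -0.08], [0, 0, 0], 0.1],
  [[0, 0.08, -0.25], [0, 0, 0], 0.1],
  [[0, 0.1, -0.4], [0, 0, 0], 0.1],
])

```text
time: 17.65
ee_pos: [0.465, 0.3758, 0.1625]
tcp_rot: [145.2, -0.2, 89.9]
wrist_force: [0.4, 1.0, 0.3]
opening: 0.0385
```

```bash
python3 - <<'E'
from h import *
np.set_printoptions(precision=4,suppress=True)
im=camera('wrist');c=cal('wrist'); o=sensors.get_obs(); print(o['time'],o['q'],o['ee_pos'],o['tcp_rot'],o['opening'])
for l in('screw_a','screw_a_head'): print(l,[(round(d['p'],2),np.round(d['point'],1),onplane(c,d['point'],.018)) for d in place_of(l,'wrist')[:3]])
cv2.imwrite('pics/w6.png',im)
D=tool((0,0,1),0); A=(.6330,.1943)
chain([((.55,.30,.24),tool((0,0,1),40)),((*A,.14),D),((*A,.05),D)])
E
```

```text
17.7 [ 51.31   -13.3761 -20.8938  58.3187 -26.3387  45.7934] [0.4647 0.378  0.1719] [144.8567  -0.6408  89.9851] 0.03857715461510423
screw_a [(0.97, array([263.6, 167.2]), array([0.5404, 0.3651, 0.018 ])), (0.67, array([133. , 225.2]), array([0.6364, 0.1976, 0.018 ]))]
screw_a_head [(0.97, array([116.1, 257.8]), array([0.7146, 0.1446, 0.018 ])), (0.34, array([133.4, 223.9]), array([0.6337, 0.1991, 0.018 ]))]
shift [-0.2581, 0.3724, -0.0428] turn [0.1807, -0.0875, 0.2683] rows>= 8
shift [-0.0145, 0.4477, 0.3333] turn [0.0, 0.0, 0.2222] rows>= 5
shift [0.0, 0.0, 0.3] turn [0.0, 0.0, 0.0] rows>= 2
```

View pics/w6.png

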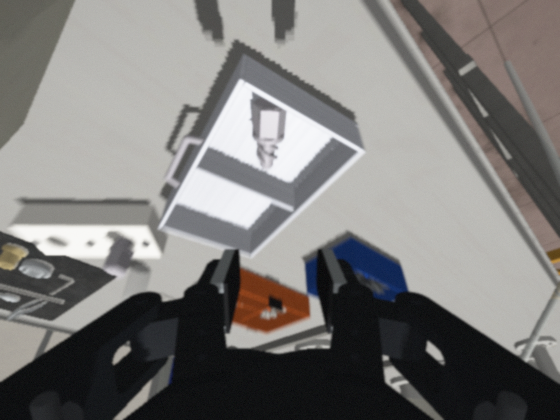

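The view shows the first screw lying in the left bay at (266,135), inside the walls. Now screw A.

Request:
send_rows([
  [[-0.258, 0.372, -0.043], [0.181, -0.087, 0.268], -0.3],
  [[-0.258, 0.372, -0.043], [0.181, -0.087, 0.268], -0.3],
  [[-0.258, 0.372, -0.043], [0.181, -0.087, 0.268], -0.3],
  [[-0.258, 0.372, -0.043], [0.181, -0.087, 0.268], -0.3],
  [[-0.258, 0.372, -0.043], [0.181, -0.087, 0.268], -0.3],
  [[-0.258, 0.372, -0.043], [0.181, -0.087, 0.268], -0.3],
  [[-0.258, 0.372, -0.043], [0.181, -0.087, 0.268], -0.3],
  [[-0.258, 0.372, -0.043], [0.181, -0.087, 0.268], -0.3],
  [[-0.258, 0.372, -0.043], [0.181, -0.087, 0.268], -0.3],
])

```text
time: 18.7
ee_pos: [0.5503, 0.2983, 0.2334]
tcp_rot: [179.9, 0.4, 40.1]
wrist_force: [-0.2, 0.2, -0.7]
opening: 0.0551
```

Request:
send_rows([
  [[-0.014, 0.448, 0.333], [0, 0, 0.222], -0.3],
  [[-0.014, 0.448, 0.333], [0, 0, 0.222], -0.3],
  [[-0.014, 0.448, 0.333], [0, 0, 0.222], -0.3],
  [[-0.014, 0.448, 0.333], [0, 0, 0.222], -0.3],
  [[-0.014, 0.448, 0.333], [0, 0, 0.222], -0.3],
  [[-0.014, 0.448, 0.333], [0, 0, 0.222], -0.3],
  [[-0.014, 0.448, 0.333], [0, 0, 0.222], -0.3],
])

```text
time: 19.4
ee_pos: [0.632, 0.1932, 0.1355]
tcp_rot: [179.8, 0.2, 0.4]
wrist_force: [-0.0, -0.4, 0.9]
opening: 0.0556
```

```bash
python3 - <<'E'
from h import *
np.set_printoptions(precision=4,suppress=True)
im=camera('wrist');c=cal('wrist'); o=sensors.get_obs(); print(o['time'],o['q'],o['ee_pos'],o['tcp_rot'],o['opening'])
print([(round(d['p'],2),np.round(d['point'],1),onplane(c,d['point'],.059)) for d in place_of('screw_a_head','wrist')[:2]])
cv2.imwrite('pics/w7.png',im)
D=tool((0,0,1),0); chain([((.6332,.1953,.049),D)])
E
```

```text
19.45 [ 17.0892  19.8769  16.979   87.3398  -0.1776 106.7488] [0.6321 0.1934 0.1356] [179.7614   0.1765   0.3404] 0.05568066693701413
[(0.76, array([276.5, 221.2]), array([0.6311, 0.1921, 0.059 ]))]
shift [0.0044, -0.0074, 0.2886] turn [0.0013, 0.001, 0.0017] rows>= 2
```

Request:
send_rows([
  [[0.001, -0.002, 0.12], [0, 0, 0], -0.3],
  [[0.001, -0.002, 0.24], [0, 0, 0], -0.3],
  [[0.001, -0.002, 0.288], [0, 0, 0], -0.3],
  [[0.001, -0.002, 0.288], [0, 0, 0], -0.3],
  [[0.001, -0.002, 0.288], [0, 0, 0], 1],
  [[0.001, -0.002, 0.288], [0, 0, 0], 1],
  [[0.001, -0.002, 0.288], [0, 0, 0], 1],
  [[0.001, -0.002, 0.288], [0, 0, 0], 1],
  [[0.001, -0.002, 0.288], [0, 0, 0], 1],
  [[0.001, -0.002, 0.288], [0, 0, 0], 1],
], force=40)

```text
time: 20.5
ee_pos: [0.6333, 0.1933, 0.0507]
tcp_rot: [179.8, 0.1, 0.1]
wrist_force: [-0.8, -0.0, 7.8]
opening: 0.0229
```

Request:
send_rows([
  [[0, 0, -0.05], [0, 0, 0], 1],
  [[0, 0, -0.12], [0, 0, 0], 1],
  [[0, 0, -0.24], [0, 0, 0], 1],
  [[0, 0, -0.36], [0, 0, 0], 1],
  [[0, 0, -0.4], [0, 0, 0], 1],
  [[0, 0, -0.4], [0, 0, 0], 1],
])

```text
time: 21.1
ee_pos: [0.6339, 0.1937, 0.1711]
tcp_rot: [179.8, 0.0, 0.1]
wrist_force: [0.2, 0.2, -2.0]
opening: 0.0231
```

```bash
python3 - <<'E'
from h import *
np.set_printoptions(precision=4,suppress=True)
im=camera('wrist');c=cal('wrist'); o=sensors.get_obs(); print(o['time'],o['q'],o['ee_pos'],o['tcp_rot'],o['opening'],o['wrist_force'])
a=im[220:340,220:340]; cv2.imwrite('pics/w8.png',cv2.resize(a,None,fx=5,fy=5,interpolation=cv2.INTER_CUBIC))
p,R=pose();print([proj(c,p+R.apply([0,y,-.0226])) for y in(0,.002)])
chain([((.60,.0,.24),tool((0,0,1),86)),(NUT+.14*AX,tool(AX,150)),atnut(.012,196)])
E
```

```text
21.15 [ 17.0575  20.3317  21.2167  91.1524  -0.145  107.0004] [0.6332 0.1935 0.1687] [179.7831   0.2134   0.057 ] 0.02312970519870271 [ 0.1143 -0.3212 -2.3166]
[array([277.2266, 286.2896]), array([277.2318, 290.3562])]
shift [-0.1123, 0.6459, -0.2347] turn [0.0001, 0.0019, -0.4775] rows>= 11
shift [-0.4785, -0.0979, 0.1219] turn [-0.0985, -0.1451, -0.3454] rows>= 9
shift [-0.0062, -0.003, 0.29] turn [-0.0, 0.0, -0.2801] rows>= 6
```

View pics/w8.png

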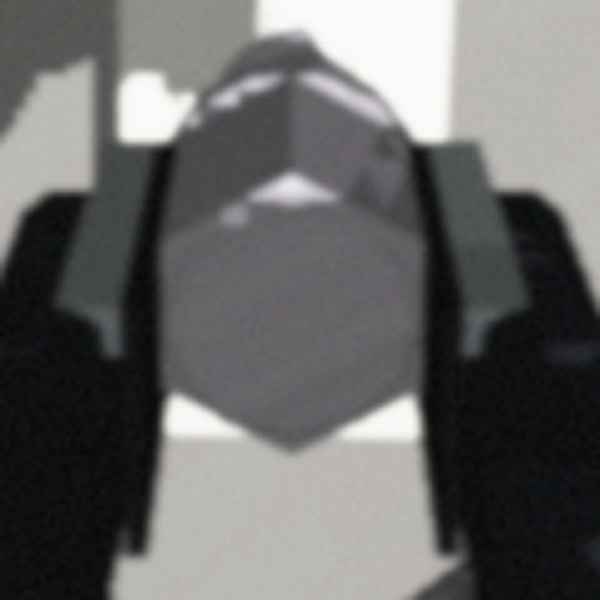

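Hex top centred at full-image (278.6,282), held by its flats, about 1 mm off-axis in −tool y. Moving to the nut.

Request:
send_rows([
  [[-0.112, 0.646, -0.235], [0, 0, -0.4775], 1],
  [[-0.112, 0.646, -0.235], [0, 0, -0.4775], 1],
  [[-0.112, 0.646, -0.235], [0, 0, -0.4775], 1],
  [[-0.112, 0.646, -0.235], [0, 0, -0.4775], 1],
  [[-0.112, 0.646, -0.235], [0, 0, -0.4775], 1],
  [[-0.112, 0.646, -0.235], [0, 0, -0.4775], 1],
  [[-0.112, 0.646, -0.235], [0, 0, -0.4775], 1],
  [[-0.112, 0.646, -0.235], [0, 0, -0.4775], 1],
  [[-0.112, 0.646, -0.235], [0, 0, -0.4775], 1],
  [[-0.112, 0.646, -0.235], [0, 0, -0.4775], 1],
])

```text
time: 22.15
ee_pos: [0.5992, -0.0001, 0.2373]
tcp_rot: [-179.5, 0.3, 86.0]
wrist_force: [-0.4, 0.1, -1.7]
opening: 0.0228
```

Request:
send_rows([
  [[-0.478, -0.098, 0.122], [-0.098, -0.145, -0.345], 1],
  [[-0.478, -0.098, 0.122], [-0.098, -0.145, -0.345], 1],
  [[-0.478, -0.098, 0.122], [-0.098, -0.145, -0.345], 1],
  [[-0.478, -0.098, 0.122], [-0.098, -0.145, -0.345], 1],
  [[-0.478, -0.098, 0.122], [-0.098, -0.145, -0.345], 1],
  [[-0.478, -0.098, 0.122], [-0.098, -0.145, -0.345], 1],
  [[-0.478, -0.098, 0.122], [-0.098, -0.145, -0.345], 1],
  [[-0.478, -0.098, 0.122], [-0.098, -0.145, -0.345], 1],
  [[-0.478, -0.098, 0.122], [-0.098, -0.145, -0.345], 1],
])

```text
time: 23.05
ee_pos: [0.5575, -0.1408, 0.2008]
tcp_rot: [179.2, 29.7, 149.4]
wrist_force: [0.3, -0.6, -0.9]
opening: 0.023
```

```bash
cat >> h.py <<'E'
def at2(d,yawx,ox=.0002,oy=-.0013,L=.039):
    R=tool(AX,yawx); R0=tool(AX,196); return NUT+R0.apply([-.0005,.0003,0])+(d+L)*AX-R.apply([ox,oy,0]),R
E
python3 - <<'E'
from h import *
st(); chain([at2(.010,196)])
E
```

```text
23.05 q6 -71.4 depth -98.2 F tool [-0.1 -0.4  1.1] M tool [0.06 0.63 0.02] open 0.023 axis err deg [ 0.26 -0.51  0.27]
shift [-0.0118, 0.0125, 0.3005] turn [-0.0021, -0.003, -0.2801] rows>= 6
```

Request:
send_rows([
  [[-0.012, 0.0125, 0.15], [-0.002, -0.003, -0.28], 1],
  [[-0.012, 0.0125, 0.24], [-0.002, -0.003, -0.28], 1],
  [[-0.012, 0.0125, 0.3], [-0.002, -0.003, -0.28], 1],
  [[-0.012, 0.0125, 0.3], [-0.002, -0.003, -0.28], 1],
  [[-0.012, 0.0125, 0.3], [-0.002, -0.003, -0.28], 1],
  [[-0.012, 0.0125, 0.3], [-0.002, -0.003, -0.28], 1],
  [[-0.012, 0.0125, 0.3], [-0.002, -0.003, -0.28], 1],
  [[-0.012, 0.0125, 0.3], [-0.002, -0.003, -0.28], 1],
])

```text
time: 23.85
ee_pos: [0.6029, -0.1611, 0.1265]
tcp_rot: [-156.9, 19.7, -156.3]
wrist_force: [-0.5, 0.0, -1.6]
opening: 0.0231
```

```bash
python3 - <<'E'
from h import *
np.set_printoptions(precision=4,suppress=True)
st(); im=camera('wrist'); c=cal('wrist'); p,R=pose(); print(p,at2(.01,196)[0])
chain([at2(-.008,196)])
print('nut px',proj(c,NUT),'tip',proj(c,p+R.apply([.0002,-.0013,.039])))
cv2.imwrite('pics/w9.png',cv2.resize(im[150:350,180:380],(500,500),interpolation=cv2.INTER_CUBIC))
E
```

```text
23.85 q6 -122.9 depth -9.0 F tool [1.  0.7 1.1] M tool [-0.45  0.39 -0.07] open 0.0231 axis err deg [ 0.04 -0.01  0.02]
[ 0.603  -0.1611  0.1268] [ 0.6011 -0.1608  0.1243]
shift [0.0081, 0.0057, 0.0642] turn [-0.0003, 0.0001, -0.0026] rows>= 1
nut px [283.8352 232.2848] tip [279.5293 236.0566]
```

View pics/w9.png

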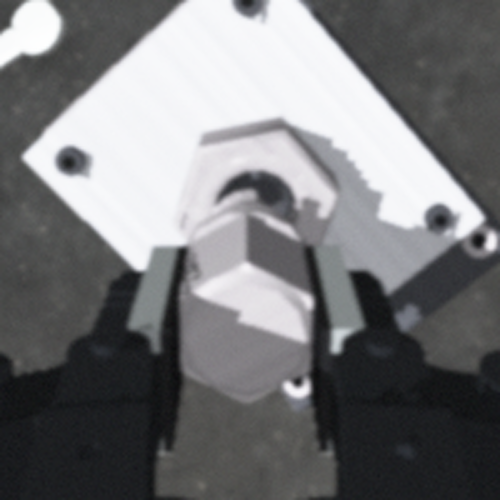

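Bore at crop (257,208), screw axis about 2 mm to its left, as the numbers say; correcting while going in.

Request:
send_rows([
  [[0.008, 0.0055, 0.01], [0, 0, 0], 1],
  [[0.008, 0.0055, 0.02], [0, 0, 0], 1],
  [[0.008, 0.0055, 0.04], [0, 0, 0], 1],
  [[0.008, 0.0055, 0.055], [0, 0, 0], 1],
  [[0.008, 0.0055, 0.065], [0, 0, 0], 1],
  [[0.008, 0.0055, 0.065], [0, 0, 0], 1],
])

```text
time: 24.5
ee_pos: [0.6093, -0.1652, 0.1087]
tcp_rot: [-156.7, 19.6, -156.0]
wrist_force: [-0.3, 0.1, -1.0]
opening: 0.0229
```

```bash
python3 - <<'E'
from h import *
st(); chain([at2(-.013,196)])
E
```

```text
24.5 q6 -123.5 depth 10.2 F tool [0.6 0.6 0.7] M tool [-0.49  0.38  0.  ] open 0.0229 axis err deg [0.06 0.09 0.01]
shift [0.0006, 0.0009, 0.0161] turn [-0.0005, 0.0003, -0.001] rows>= 1
```

Request:
send_rows([
  [[0.001, 0.001, 0.004], [0, 0, 0], 1],
  [[0.001, 0.001, 0.008], [0, 0, 0], 1],
  [[0.001, 0.001, 0.012], [0, 0, 0], 1],
])

```text
time: 24.8
ee_pos: [0.6105, -0.1657, 0.1074]
tcp_rot: [-156.7, 19.7, -155.9]
wrist_force: [-18.1, 7.6, 15.7]
opening: 0.023
```

```bash
python3 -c "
from h import *
st()"
```

```text
24.8 q6 -123.6 depth 12.0 F tool [  7.3   5.5 -23.4] M tool [-1.43  1.98  0.06] open 0.023 axis err deg [ 0.07  0.17 -0.01]
```

Request:
send_rows([
  [[0.001, 0.001, -0.003], [0, 0, 0.045], 1],
  [[0, 0, -0.003], [0, 0, 0.09], 1],
  [[-0.001, 0, -0.003], [0, 0, 0.13], 1],
  [[-0.001, 0, -0.003], [0, 0, 0.167], 1],
  [[-0.001, 0, -0.003], [0, 0, 0.167], 1],
])

```text
time: 25.3
ee_pos: [0.6106, -0.1655, 0.1071]
tcp_rot: [-169.9, 28.6, 172.4]
wrist_force: [0.4, 0.8, -2.0]
opening: 0.0235
```

```bash
python3 -c "
from h import *
st()"
```

```text
25.3 q6 -93.4 depth 12.2 F tool [0.7 1.2 1.7] M tool [-0.24  0.67  0.01] open 0.0235 axis err deg [ 0.07  0.15 -0.  ]
```

Request:
send_rows([
  [[0, 0, 0.002], [0, 0, 0.045], 1],
  [[-0.001, 0, 0.004], [0, 0, 0.09], 1],
  [[-0.001, -0.001, 0.006], [0, 0, 0.13], 1],
  [[-0.002, -0.001, 0.008], [0, 0, 0.167], 1],
  [[-0.002, -0.001, 0.008], [0, 0, 0.167], 1],
])

```text
time: 25.8
ee_pos: [0.612, -0.1664, 0.1051]
tcp_rot: [173.1, 29.4, 138.1]
wrist_force: [-0.9, 0.2, -1.3]
opening: 0.0233
```

```bash
python3 -c "
from h import *
st()"
```

```text
25.8 q6 -63.6 depth 14.7 F tool [ 1.3 -0.6  0.7] M tool [ 0.07  0.84 -0.02] open 0.0233 axis err deg [ 0.06  0.12 -0.  ]
```

Request:
send_rows([
  [[0, 0, 0.002], [0, 0, 0.045], 1],
  [[-0.001, 0, 0.0045], [0, 0, 0.09], 1],
  [[-0.001, -0.001, 0.0065], [0, 0, 0.13], 1],
  [[-0.002, -0.001, 0.0085], [0, 0, 0.167], 1],
  [[-0.002, -0.001, 0.0105], [0, 0, 0.21], 1],
  [[-0.003, -0.002, 0.0125], [0, 0, 0.25], 1],
  [[-0.003, -0.003, 0.0145], [0, 0, 0.29], 1],
  [[-0.003, -0.003, 0.0165], [0, 0, 0.333], 1],
  [[-0.003, -0.003, 0.0165], [0, 0, 0.333], 1],
])

```text
time: 26.7
ee_pos: [0.6142, -0.1687, 0.1011]
tcp_rot: [151.1, 8.9, 77.8]
wrist_force: [-0.2, 1.0, -0.9]
opening: 0.0231
```

```bash
python3 -c "
from h import *
st()"
```

```text
26.7 q6 -3.9 depth 19.7 F tool [ 1.  -0.7  0.5] M tool [ 0.65  0.39 -0.  ] open 0.0231 axis err deg [ 0.05  0.13 -0.01]
```

Well past 4 mm with no force: right-hand thread. A little farther, then back out.

Request:
send_rows([
  [[0, 0, 0.002], [0, 0, 0.045], 1],
  [[-0.001, 0, 0.0045], [0, 0, 0.09], 1],
  [[-0.001, -0.001, 0.0065], [0, 0, 0.13], 1],
  [[-0.002, -0.001, 0.0085], [0, 0, 0.167], 1],
  [[-0.002, -0.001, 0.009], [0, 0, 0.18], 1],
  [[-0.002, -0.001, 0.009], [0, 0, 0.18], 1],
])

```text
time: 27.3
ee_pos: [0.6151, -0.17, 0.0988]
tcp_rot: [150.6, -7.1, 49.7]
wrist_force: [0.1, 0.9, -0.9]
opening: 0.0228
```

```bash
python3 -c "
from h import *
st()"
```

```text
27.3 q6 28.2 depth 22.4 F tool [ 0.6 -1.   0.6] M tool [ 0.73  0.03 -0.03] open 0.0228 axis err deg [ 0.06  0.13 -0.01]
```

Request:
send_rows([
  [[0, 0, -0.002], [0, 0, -0.045], 1],
  [[0.001, 0, -0.0045], [0, 0, -0.09], 1],
  [[0.002, 0, -0.0065], [0, 0, -0.13], 1],
  [[0.002, 0, -0.0085], [0, 0, -0.167], 1],
  [[0.003, 0, -0.0105], [0, 0, -0.21], 1],
  [[0.003, -0.001, -0.0125], [0, 0, -0.25], 1],
  [[0.004, -0.001, -0.0145], [0, 0, -0.29], 1],
  [[0.004, -0.002, -0.0165], [0, 0, -0.333], 1],
  [[0.004, -0.002, -0.0165], [0, 0, -0.333], 1],
])

```text
time: 28.2
ee_pos: [0.6132, -0.1676, 0.103]
tcp_rot: [158.0, 21.1, 103.7]
wrist_force: [0.2, 0.3, -1.2]
opening: 0.0227
```

```bash
python3 -c "
from h import *
st()"
```

```text
28.2 q6 -31.6 depth 17.4 F tool [ 0.7 -0.1  1. ] M tool [0.43 0.47 0.03] open 0.0227 axis err deg [0.07 0.12 0.  ]
```

Request:
send_rows([
  [[0, 0, -0.002], [0, 0, -0.045], 1],
  [[0.001, 0, -0.0045], [0, 0, -0.09], 1],
  [[0.002, 0, -0.0065], [0, 0, -0.13], 1],
  [[0.002, 0, -0.0085], [0, 0, -0.167], 1],
  [[0.003, 0, -0.0105], [0, 0, -0.21], 1],
  [[0.003, -0.001, -0.0125], [0, 0, -0.25], 1],
  [[0.004, -0.001, -0.0145], [0, 0, -0.29], 1],
  [[0.004, -0.002, -0.0165], [0, 0, -0.333], 1],
  [[0.004, -0.002, -0.0165], [0, 0, -0.333], 1],
])

```text
time: 29.1
ee_pos: [0.6103, -0.1657, 0.1068]
tcp_rot: [-171.2, 29.0, 169.7]
wrist_force: [0.1, 0.3, -1.7]
opening: 0.023
```

```bash
python3 -c "
from h import *
st()"
```

```text
29.1 q6 -91.1 depth 12.4 F tool [0.8 0.5 1.4] M tool [-0.16  0.58 -0.02] open 0.023 axis err deg [0.08 0.14 0.  ]
```

Request:
send_rows([
  [[0, 0, -0.002], [0, 0, -0.045], 1],
  [[0.001, 0, -0.0045], [0, 0, -0.09], 1],
  [[0.002, 0, -0.0065], [0, 0, -0.13], 1],
  [[0.002, 0, -0.0085], [0, 0, -0.178], 1],
  [[0.002, 0, -0.01], [0, 0, -0.178], 1],
  [[0.002, 0, -0.014], [0, 0, -0.178], 1],
])

```text
time: 29.7
ee_pos: [0.6078, -0.1645, 0.1099]
tcp_rot: [-157.0, 20.0, -156.9]
wrist_force: [-0.3, -0.9, -0.9]
opening: 0.023
```

```bash
python3 - <<'E'
from h import *
st(); p,R=pose()
q,R2=lay(RB+[.03,0,.006],35,-90)
chain([(p+.09*AX,R),((.59,.10,.26),tool((0,0,1),-140)),((q+[0,0,.09]),R2)])
E
```

```text
29.7 q6 -122.6 depth 8.3 F tool [ 0.9 -0.4  0.8] M tool [-0.44  0.39 -0.02] open 0.023 axis err deg [0.07 0.12 0.  ]
shift [-0.0005, -0.0006, -0.3] turn [0.0, 0.0, 0.0] rows>= 2
shift [-0.4449, 0.6234, -0.3671] turn [-0.142, 0.0904, -0.1139] rows>= 6
shift [-0.4708, 0.5579, 0.4268] turn [0.1818, -0.0848, -0.2689] rows>= 8
```

Request:
send_rows([
  [[0, 0, -0.02], [0, 0, 0], 1],
  [[0, 0, -0.07], [0, 0, 0], 1],
  [[0, 0, -0.16], [0, 0, 0], 1],
  [[0, 0, -0.3], [0, 0, 0], 1],
  [[0, 0, -0.3], [0, 0, 0], 1],
])

```text
time: 30.2
ee_pos: [0.5687, -0.1429, 0.1948]
tcp_rot: [-156.6, 20.4, -156.6]
wrist_force: [1.1, 0.2, 0.2]
opening: 0.023
```

Request:
send_rows([
  [[-0.445, 0.623, -0.367], [-0.142, 0.09, -0.114], 1],
  [[-0.445, 0.623, -0.367], [-0.142, 0.09, -0.114], 1],
  [[-0.445, 0.623, -0.367], [-0.142, 0.09, -0.114], 1],
  [[-0.445, 0.623, -0.367], [-0.142, 0.09, -0.114], 1],
  [[-0.445, 0.623, -0.367], [-0.142, 0.09, -0.114], 1],
  [[-0.445, 0.623, -0.367], [-0.142, 0.09, -0.114], 1],
  [[-0.445, 0.623, -0.367], [-0.142, 0.09, -0.114], 1],
  [[-0.445, 0.623, -0.367], [-0.142, 0.09, -0.114], 1],
])

```text
time: 31.0
ee_pos: [0.5885, 0.0997, 0.259]
tcp_rot: [-179.9, -0.1, -139.7]
wrist_force: [0.6, -0.4, -1.5]
opening: 0.0231
```

Request:
send_rows([
  [[-0.471, 0.558, 0.427], [0.182, -0.085, -0.269], 1],
  [[-0.471, 0.558, 0.427], [0.182, -0.085, -0.269], 1],
  [[-0.471, 0.558, 0.427], [0.182, -0.085, -0.269], 1],
  [[-0.471, 0.558, 0.427], [0.182, -0.085, -0.269], 1],
  [[-0.471, 0.558, 0.427], [0.182, -0.085, -0.269], 1],
  [[-0.471, 0.558, 0.427], [0.182, -0.085, -0.269], 1],
  [[-0.471, 0.558, 0.427], [0.182, -0.085, -0.269], 1],
  [[-0.471, 0.558, 0.427], [0.182, -0.085, -0.269], 1],
  [[-0.471, 0.558, 0.427], [0.182, -0.085, -0.269], 1],
  [[-0.471, 0.558, 0.427], [0.182, -0.085, -0.269], 1],
])

```text
time: 32.0
ee_pos: [0.5891, 0.3186, 0.1327]
tcp_rot: [-144.9, 0.0, -89.9]
wrist_force: [0.3, -0.7, -1.6]
opening: 0.0232
```

```bash
python3 - <<'E'
from h import *
np.set_printoptions(precision=4,suppress=True)
im=camera('wrist');c=cal('wrist'); o=sensors.get_obs(); print(o['time'],o['q'],o['ee_pos'],o['tcp_rot'],o['opening'])
q,R2=lay(RB+[.03,0,.006],35,-90); print(proj(c,RB),proj(c,RB+[.03,0,0]))
chain([(q+[0,0,.004],R2)]); cv2.imwrite('pics/w10.png',im)
print([(round(d['p'],2),np.round(d['point'],1)) for d in place_of('right_bay','wrist')[:2]])
E
```

```text
32.05 [  36.7965   -7.1965  -20.6158   47.1627  -20.0308 -148.6972] [0.5892 0.3188 0.1326] [-144.9218    0.0153  -89.8101] 0.02302523635699718
[277.8577 296.9375] [277.9522 263.5777]
shift [-0.0005, 0.1621, 0.239] turn [-0.0004, 0.0007, 0.0008] rows>= 2
[(0.94, array([275.3, 295.9])), (0.36, array([276.4, 268.4]))]
```

View pics/w10.png

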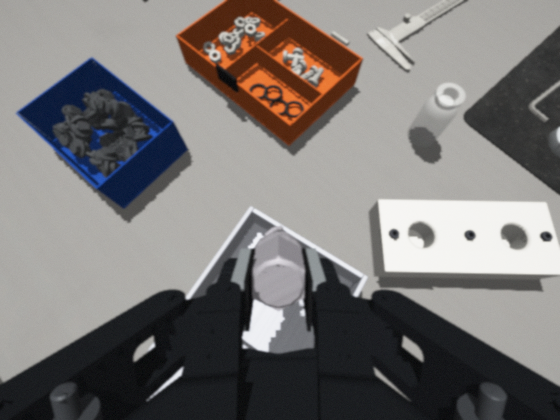

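The view shows the right bay under the screw; the network's bay centre (275,296) agrees with my (278,297). Lowering and releasing.

Request:
send_rows([
  [[0, 0.08, 0.12], [0, 0, 0], 1],
  [[0, 0.13, 0.19], [0, 0, 0], 1],
  [[0, 0.155, 0.225], [0, 0, 0], 1],
  [[0, 0.161, 0.236], [0, 0, 0], 1],
  [[0, 0.163, 0.239], [0, 0, 0], 1],
  [[0, 0.163, 0.239], [0, 0, 0], 1],
])

```text
time: 32.7
ee_pos: [0.5899, 0.3195, 0.0457]
tcp_rot: [-144.9, -0.0, -89.6]
wrist_force: [0.2, -0.2, -0.6]
opening: 0.0229
```

Request:
send_rows([
  [[0, 0.003, 0.004], [0, 0, 0], 1],
  [[0, 0.003, 0.004], [0, 0, 0], 0.1],
  [[0, 0.003, 0.004], [0, 0, 0], 0.1],
  [[0, 0.003, 0.004], [0, 0, 0], 0.1],
  [[0, 0.003, 0.004], [0, 0, 0], 0.1],
  [[0, -0.02, -0.02], [0, 0, 0], 0.1],
  [[0, -0.04, -0.08], [0, 0, 0], 0.1],
  [[0, -0.08, -0.25], [0, 0, 0], 0.1],
  [[0, -0.1, -0.4], [0, 0, 0], 0.1],
  [[0, -0.15, -0.5], [0, 0, 0], 0.1],
])

```text
time: 33.7
ee_pos: [0.5387, 0.3191, 0.1967]
tcp_rot: [-144.8, -0.0, -89.6]
wrist_force: [1.5, 0.4, 1.0]
opening: 0.0387
```

```bash
python3 - <<'E'
from h import *
np.set_printoptions(precision=4,suppress=True)
o=sensors.get_obs(); print(o['time'],o['ee_pos'],o['tcp_rot'],o['opening'],o['wrist_force'])
im=camera('top');s=camera('scene')
a=cv2.resize(im[130:300,140:260],(424,600),interpolation=cv2.INTER_CUBIC); b=cv2.resize(s[250:400,260:354],(376,600),interpolation=cv2.INTER_CUBIC)
cv2.imwrite('pics/end.png',np.hstack([a,b]))
for n in('top','scene'):
    c=cal(n); print(n,[(round(d['p'],2),onplane(c,d['point'],.018)) for d in recognise('screw_a',n)[:3]])
E
```

```text
33.7 [0.5387 0.3191 0.1967] [-144.8374   -0.0214  -89.5628] 0.03870478724232941 [1.5206 0.3726 0.9671]
top [(0.64, array([0.5666, 0.3114, 0.018 ]))]
scene [(0.79, array([0.4811, 0.3669, 0.018 ])), (0.76, array([0.5743, 0.3169, 0.018 ])), (0.46, array([ 0.7101, -0.3089,  0.018 ]))]
```

View pics/end.png

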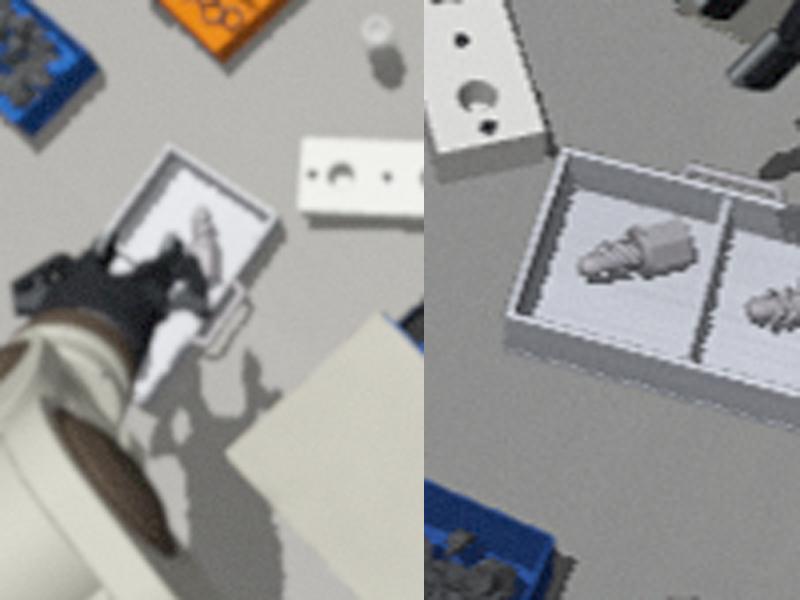

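The view shows one screw lying flat in each bay: A in the right bay at right-panel (640,250), B in the left at (780,310). The gripper is clear, so I'm handing in.

```bash
python3 -c "
from h import *
o=sensors.get_obs(); print(o['time'],o['wrist_force'],o['qd']); bot.job_done()"
```

```text
33.9 [ 0.64806503  0.07819114 -0.33310165] [-0.34143545  1.59676235 -2.48512694 -0.3293857   0.06964101 -0.01089597]
the job is handed in; nothing more can be done
```

Both screws are sorted, and the job was handed in at 33.9 s with the gripper clear of everything.

- **Screw B (left-hand, left bay):** I took this one first and turned it clockwise about 180° under a light press. The axial force built up and slipped off every 120°. It never went more than about 2 mm past first contact.
- **Screw A (right-hand, right bay):** I tried this one after B was in its bay. It caught within the first 30° and wound in about 10.5–11 mm past first contact, with almost no axial force. I backed it out about 150° and drew it free without load.

**Last checks:**
- The scene picture shows one screw lying flat in each bay.
- I didn't move the bearing, star knob, guide bush or vial, but took no final picture of all four.
- The top camera found only screw A, because the arm hid the left bay.
- The axial force on the wrist peaked at about 24 N. The first contact depth differed by about 4 mm between the two screws, which I put down to thread phase and how deep each was gripped.
- The arm was still settling slightly at hand-in (joint speeds under 2.5°/s).

I viewed 12 pictures, two over the budget of 10.

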